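Set the drilling jig stop and put the measuring tools back in foam

ROBOT

A 7-joint arm with a two-finger parallel gripper is mounted at the origin on the work surface. World frame = base frame: x ahead of the robot, y to its left, z up, the work surface at z = 0. Lengths are in mm, angles in rad, forces in N, time in s.
With the tool pointing down it reaches from about 425 to 1025 mm from the base axis. Payload 9.4 kg.
Tool frame: the origin (TCP) lies at the very end of the fingers, on their centre line; the grasp point (between the pads) lies 19 mm behind it; z points along the fingers, y is the line along which they close (so a half turn about z gives the same grasp; the last joint's range is limited). The gripper opens to 93 mm and grips with 3 to 60 N. Pads are 15 mm wide; open, the fingers measure 128 mm over their backs; the gripper's body (75 mm by 188 mm) begins 65 mm behind the grasp point.
Start: joints at [-1.335, 0.599, -0.003, 1.599, 0.002, 0.943, -0.08], TCP at [223.104, 689.818, 218.618] pointing down, gripper open.
Joint ranges: [-2.57, 2.57], [-0.35, 1.97], [-1.29, 1.29], [0.11, 2.56], [-1.05, 4.19], [0.11, 1.86], [-2.63, 2.63]. Speed limits (rad/s): [2.22, 2.22, 3.01, 3.01, 3.14, 3.14, 3.14].

INTERFACE

Orientations are given as [roll, pitch, yaw] about the fixed x, y, z axes, in that order (R = Rz(yaw) Ry(pitch) Rx(roll)).
In Python, from cell import get_obs, snapshot, finish_job, regions_of, tip_of gives the robot as it stands.
- The arm moves only by the shell command python3 -m jog 'ROWS' [FORCE]. ROWS is a JSON object of lists of equal length, an entry for each row: "hand": the opening, from 0 (shut) to 1 (fully open); "slide": the shift along the world's x, y, z in m, a list of three; "twist": the turn, a rotation vector about the world's x, y, z in rad, a list of three. In form: {"hand": [hand, ...], "slide": [[tx, ty, tz], ...], "twist": [[ax, ay, az], ...]}. A call has exactly 5 rows; each row shifts and turns the commanded pose from where the row before left it; what a row does not reach is not made up. A row lasts 1/10 s, in which the tool goes at most 50 mm and 8.59 degrees, less where a joint would pass 70% of its speed; a pose out of reach is approached as far as the arm can. A call is refused whole if a number of a shift passes 0.05 or a number of a turn 0.15, either way. A call with a gripper value outside its range is refused whole. The fingers move at their own pace and stop on an object; FORCE is the grip in N (left out, the last holds). Time passes only in rows, so rows that do not move let the fingers close, or fill a call up. It gives the time, the measured TCP pose, the force, the opening and the grip force at its end, in the units of the state.
- get_obs(): the state, without advancing time (a new reading comes with each control period).
- snapshot(name): name is "scene" or "top" or "wrist"; returns a dict with "pixels" (420x560x3 uint8, blue, green, red), "camera_matrix" (3x3 intrinsics, pixels), "k1" (the pictures are not rectified: a ray, as slopes to the right and down, at radius r is drawn at 1 + k1 r^2 times it, then the intrinsics apply), "rvec" (rotation vector, rad) and "tvec" (3), from world to camera coordinates, as OpenCV has them. Camera axes: x right, y down, z forward; pixel columns grow to the right and rows downward; lengths in mm; the calibration is good to about 2 mm. A picture is of the moment at which its call begins. There is no depth.
- finish_job(): hands the job in; it is judged then, once.
Trained networks look in a picture, given as the dict that the camera call returned (one of the last four; its "shot" number tells which), for a name from the list of things; names that differ only in an ending like _2 or _b are one class to them, and where a whole thing is asked for, a point or a joint stands for the part that bears it (a point fixed in the world has none). Each returns a list of dicts, best first, with "p" (0 to 1); they miss things now and then, are a little off and sometimes report something else, mostly with a low value. They report only what shows in the picture. A call takes as long as a camera call. They do not tell look-alikes from the thing itself.
- regions_of(picture, query): "mask" (420x560 bool, what is visible of it) and "at" ([column, row] as shares, 0 to 1, of the picture: columns of its width, rows of its height, amid what is visible of it).
- tip_of(picture, query): "at" ([column, row] as shares, 0 to 1, of the picture: columns of its width, rows of its height: a listed point, or the origin of a listed thing).
The state is a dict: "clock": time; "joint_pos": joint angles; "dq": joint speeds; "joint_torque": joint torques, N m; "tcp_pos": TCP position; "eef_rot": TCP orientation; "ft_force": force on the tool from outside, world axes, zero at the start; "wrist_torque": the same for the moment, N m; "opening": opening from 0.0 (shut) to 1.0 (fully open); "grasp_force": force on a finger pad.
Only numpy, scipy, OpenCV 4.12 (cv2) and the standard library are available. Lean on these libraries where they do the work, as an engineer would, in place of code of your own. Each camera call takes 0.05 s, during which the arm holds its last target. There are 200 camera calls.

TASK

Set up the drilling jig: slide the red stop up against the brass gauge block that stands at the end stop, and holding it there turn its black knob clockwise until it bites and then an eighth of a turn more. Only then take the gauge block out, and press it and every other measuring tool lying on the bench fully down into its own cutout in the foam tray. Leave the stop where it was set, and leave the glue bottle, the tin and the tape measure alone.

Things in the scene. Friction and masses are not known exactly. Their poses are not given: they have to be found in the camera images.
- gauge_center (a point): brass gauge block, a plain bar 30 (x) x 50 (y) x 26 mm high, 0.28 kg, lower edges broken 2 mm; the point is its centre, 13 mm above its underside. At the start it stands on the jig board with one 30 mm end (its +y end) against the jig's end stop. Always present; looks the same after half a turn
- vblock_center (a point): steel V-block, 40 (x) x 60 (y) x 32 mm high, 0.38 kg, V groove along y in its top between two flat lands 10 mm wide, starts flat on the bench; the point is its centre, 16 mm above its underside. Same after half a turn. May be absent
- dial_center (a point): dial gauge lying on its back, face up: round body 54 mm across and 22 mm high, 0.16 kg, with a thin stem (8 mm, centred 8.5 mm above the underside) that runs out along its +y to 66 mm from the centre; the point is the centre of the round body, 11 mm above its underside. May be absent
- square_center (a point): small engineer's square lying flat: dark stock 16 (x) x 70 (y) x 20 mm high, and at the stock's -y end a thin steel blade 18 mm wide and 4 mm thick (5 to 9 mm above the underside) that reaches out along its -x to 60 mm from the point; 0.21 kg. The point is the centre of the stock, 10 mm above its underside. May be absent
- caliper_center (a point): digital caliper lying flat, 0.15 kg: black housing 34 (x) x 40 (y) x 18 mm high; the point is its centre, 9 mm above the underside. Steel beam 14 mm wide, 8 high, from 90 mm on the -y side to 50 mm on the +y side of the point; jaws 8 high at the +y end (20 to 50 mm), to 42 mm on the -x and 19 mm on the +x side. May be absent
- stop (a joint): position in m of the red sliding stop along the jig's T-track; it grows towards the end stop. Its face touches the gauge block, itself touching the end stop, at 0.050. It drags with about 5 N wherever it stands, and stays where it is left. The stop is 50 (x) x 36 (y) x 22 mm high, on the 18 mm jig board
- screw (a joint): free run-in of the stop's clamping knob, rad; grows as the knob is turned clockwise seen from above; turns lightly (0.03 N m) up to 2.6, where the screw bites
- knob (a joint): turn of the knob after the screw has bitten, rad, 0 until then; clockwise from above; stiff (0.18 N m), stays where it is left; 0.785 is an eighth of a turn, 1.6 is the end
- knob_grip (a point): black wing knob on top of the red stop: bar 46 mm long (its x axis, turns with the knob), 14 mm wide (its y axis) and 20 mm high; the point is the middle of the bar, on the turning axis, 10 mm below its top and 60 mm above the bench. It carries the stop along the track when pulled
- end_face (a point): middle of the foot of the end stop's face on the jig (aluminium block 60 x 26 x 30 mm high, on the 18 mm board of 160 x 250 mm; the jig is fixed to the bench). Its y axis is the track's direction, from the sliding stop to the end stop; a 12 mm high fence runs along the board's +x edge, 64 mm from the track's middle
- gauge_place (a point): where the centre of the gauge block is while it stands against the end stop, on the jig board
- cut_gauge (a point): rectangular cutout for the gauge block in the tray's foam: the point is where gauge_center is once the part is home, with the part's axes along this point's axes (half a turn is as good)
- cut_vblock (a point): rectangular cutout for the V-block in the tray's foam: the point is where vblock_center is once the part is home, with the part's axes along this point's axes (half a turn is as good)
- cut_dial (a point): keyhole cutout for the dial gauge in the tray's foam: the point is where dial_center is once the part is home, with the part's axes along this point's axes
- cut_square (a point): L cutout for the square in the tray's foam: the point is where square_center is once the part is home, with the part's axes along this point's axes
- cut_caliper (a point): caliper-shaped cutout in the tray's foam: the point is where caliper_center is once the part is home, with the part's axes along this point's axes
- tray_mid (a point): middle of the foam's top in the blue tray (fixed to the bench): dark foam 190 (x) x 240 (y) mm, top 30 mm above the bench; cutouts 11 mm deep with yellow floors, 1 mm clear round the part, two springy foam nibs in the sides (-x, +x) pinch the part, so that it needs about 4 to 15 N of push to reach the floor; the upper part of each tool then still stands out of the foam
- glue_mid (a point): glue bottle, white with orange cap, 52 mm across, 150 mm high, standing; its middle; leave it alone
- tin_mid (a point): tin, 86 mm across, 95 mm high, standing; its middle; leave it alone
- tape_mid (a point): yellow tape measure, 65 x 34 x 60 mm; its middle; leave it alone
Not all that is in view belongs to the job. What is shaped like the part that bears gauge_center but blue is not meant. Leave any pink look-alike of the part that bears caliper_center alone.

How it is judged (in metres and radians):
On the way, in this order (a step that is already met when the one before it is completed fails the run):
1. the sliding stop is up against the gauge block (within 2.5 mm), which stands at the end stop (horizontal distance between gauge_center and gauge_place below 0.004 m and height (world z) of gauge_center below 0.034 m and value of joint stop above 0.0475 m), for 0.2 s.
2. with the gauge block still between the stops, the knob is run in until it bites and turned on by an eighth of a turn (25 to 65 degrees) (all of step 1 and value of joint screw above 2.5 rad and value of joint knob between 0.44 and 1.13 rad), for 0.2 s.
At the end, for the whole second after the job is handed in: The gauge block and every tool present lie fully down in their own cutouts (within 4 mm sideways, 2.5 mm of the floor, 6 degrees), released and at rest; the stop is within 3.5 mm of where the gauge block set it; the knob has bitten and is 25 to 65 degrees beyond (horizontal distance between gauge_center and cut_gauge below 0.004 m and z of gauge_center in the frame of cut_gauge between -0.004 and 0.0025 m and angle between each of gauge_center, vblock_center, dial_center, square_center, caliper_center's own z axis and vertical below 0.1 rad and angle between the y axis of gauge_center and the y axis of cut_gauge, either way round below 0.1 rad and linear speed of each of gauge, vblock, dial, square, caliper below 0.02 m/s and horizontal distance between vblock_center and cut_vblock below 0.004 m and z of vblock_center in the frame of cut_vblock between -0.004 and 0.0025 m and angle between the y axis of vblock_center and the y axis of cut_vblock, either way round below 0.1 rad and horizontal distance between dial_center and cut_dial below 0.004 m and z of dial_center in the frame of cut_dial between -0.004 and 0.0025 m and angle between the y axis of dial_center and the y axis of cut_dial, either way round below 0.1 rad and horizontal distance between square_center and cut_square below 0.004 m and z of square_center in the frame of cut_square between -0.004 and 0.0025 m and angle between the y axis of square_center and the y axis of cut_square, either way round below 0.1 rad and horizontal distance between caliper_center and cut_caliper below 0.004 m and z of caliper_center in the frame of cut_caliper between -0.004 and 0.0025 m and angle between the y axis of caliper_center and the y axis of cut_caliper, either way round below 0.1 rad and value of joint stop between 0.0465 and 0.0535 m and value of joint screw above 2.5 rad and value of joint knob between 0.44 and 1.13 rad); the robot touches nothing.
It fails at once if the glue bottle is shoved more than 30 mm or knocked over (distance of glue_mid from where it was at the start of the episode above 0.03 m or angle between glue_mid's own z axis and vertical above 0.5 rad).
It fails at once if the tin is shoved more than 30 mm or knocked over (distance of tin_mid from where it was at the start of the episode above 0.03 m or angle between tin_mid's own z axis and vertical above 0.5 rad).
It fails at once if the tape measure is shoved more than 30 mm or knocked over (distance of tape_mid from where it was at the start of the episode above 0.03 m or angle between tape_mid's own z axis and vertical above 0.5 rad).
Of vblock, dial, square, caliper only 2 to 4 are there at a start; the rules pass over those that are not, and their reading is None.
At some moment in a run one of vblock, dial, square, caliper may be knocked a few centimetres aside while the robot is not near it.
Once in a run the grip may slacken for a moment while it holds something.
It also fails if it takes over 210 s, if anything falls off the work surface, if the arm or the gripper's body presses on something with over 40 N, if the wrist force passes 120 N, or if a joint passes its speed limit or range.

## Working session

There is one attempt and no reset: what is moved stays moved. The work goes in short steps, Python scripts to look and compute and a shell command to move; the robot and the scene stay as the last step left them, time stands still between calls to the robot, and variables do not carry over. Pictures are saved under pics/ and viewed, at most 14 in all, crops included, and the job is handed in when it is done.

```bash
ls; mkdir -p pics; cat > h.py <<'E'
import numpy as np, cv2
from cell import get_obs, snapshot, finish_job, regions_of, tip_of
def ray(pic, px):
    K=np.array(pic["camera_matrix"],float); k1=pic["k1"]
    R,_=cv2.Rodrigues(np.array(pic["rvec"],float)); t=np.array(pic["tvec"],float).ravel()
    u=cv2.undistortPoints(np.array([[px]],float),K,np.array([k1,0,0,0],float))[0,0]
    return -R.T@t, R.T@np.array([u[0],u[1],1.0])
def at_z(pic, px, z):
    o,d=ray(pic,px); return o+d*(z-o[2])/d[2]
def proj(pic,P):
    p,_=cv2.projectPoints(np.array(P,float).reshape(-1,1,3),np.array(pic["rvec"],float),np.array(pic["tvec"],float),np.array(pic["camera_matrix"],float),np.array([pic["k1"],0,0,0],float))
    return p.reshape(-1,2)
def px(a): return np.array(a)*[560,420]
E
python3 - <<'E'
from h import *
o=get_obs(); print({k:np.round(v,3).tolist() for k,v in o.items()})
H=dict(gauge_center=31,vblock_center=16,dial_center=11,square_center=10,caliper_center=9,knob_grip=60,end_face=18,cut_gauge=32,cut_vblock=35,cut_dial=30,cut_square=29,cut_caliper=28,tray_mid=30,glue_mid=75,tin_mid=47,tape_mid=30)
for n in ("top","scene"):
    p=snapshot(n); cv2.imwrite(f"pics/{n}0.png",cv2.resize(p["pixels"],(800,600)))
    print(n,"cam",np.round(ray(p,(280,210))[0]))
    for q,z in H.items():
        for r in tip_of(p,q)[:3]:
            print(q,round(r["p"],2),np.round(px(r["at"])),np.round(at_z(p,px(r["at"]),z)[:2]))
E
```

```text
pics
{'clock': 0.0, 'joint_pos': [-1.335, 0.6, -0.003, 1.6, 0.002, 0.943, -0.08], 'dq': [0.0, 0.0, 0.0, 0.001, 0.0, -0.0, -0.001], 'joint_torque': [-0.001, -76.506, 1.498, -25.235, -0.052, 0.017, 0.0], 'tcp_pos': [222.956, 689.336, 217.755], 'eef_rot': [-3.14, 0.0, 2.829], 'ft_force': [0.204, -0.01, -0.406], 'wrist_torque': [0.035, 0.015, -0.057], 'grasp_force': 0.0, 'opening': 1.001}
top cam [ 272.   -8. 1310.]
gauge_center 0.79 [341. 300.] [ 302. -176.]
gauge_center 0.46 [346. 240.] [ 461. -192.]
vblock_center 0.57 [334. 163.] [ 680. -165.]
dial_center 0.67 [220. 159.] [690. 154.]
dial_center 0.51 [141. 210.] [541. 366.]
square_center 0.61 [281. 224.] [505. -20.]
caliper_center 0.8 [259. 187.] [611.  43.]
caliper_center 0.78 [266. 288.] [333.  19.]
knob_grip 0.68 [382. 232.] [ 478. -282.]
end_face 0.91 [338. 241.] [ 459. -172.]
end_face 0.74 [170. 236.] [468. 279.]
end_face 0.64 [178. 213.] [531. 263.]
cut_gauge 0.96 [165. 252.] [423. 288.]
cut_vblock 0.69 [140. 253.] [420. 355.]
cut_vblock 0.64 [339. 239.] [ 461. -174.]
cut_vblock 0.62 [283. 124.] [786. -22.]
cut_dial 0.62 [217. 1
[... 835 characters left out ...]
face 0.61 [215. 204.] [ 453. -170.]
cut_gauge 0.64 [408. 189.] [423. 296.]
cut_gauge 0.53 [201. 204.] [ 465. -199.]
cut_gauge 0.16 [402. 227.] [540. 261.]
cut_vblock 0.68 [430. 183.] [407. 350.]
cut_dial 0.95 [365. 193.] [433. 191.]
cut_square 0.74 [399. 205.] [472. 266.]
cut_square 0.65 [443. 226.] [536. 355.]
cut_caliper 0.6 [402. 225.] [532. 263.]
cut_caliper 0.55 [403. 186.] [409. 288.]
tray_mid 0.78 [400. 207.] [477. 268.]
tray_mid 0.71 [204. 207.] [ 471. -193.]
tray_mid 0.33 [281. 318.] [759. -14.]
glue_mid 0.94 [282. 315.] [777. -11.]
tin_mid 0.89 [ 99. 291.] [ 703. -376.]
tape_mid 0.65 [459. 288.] [696. 351.]
tape_mid 0.35 [283. 314.] [752.  -9.]
tape_mid 0.29 [304. 256.] [614.  38.]
```

View pics/top0.png

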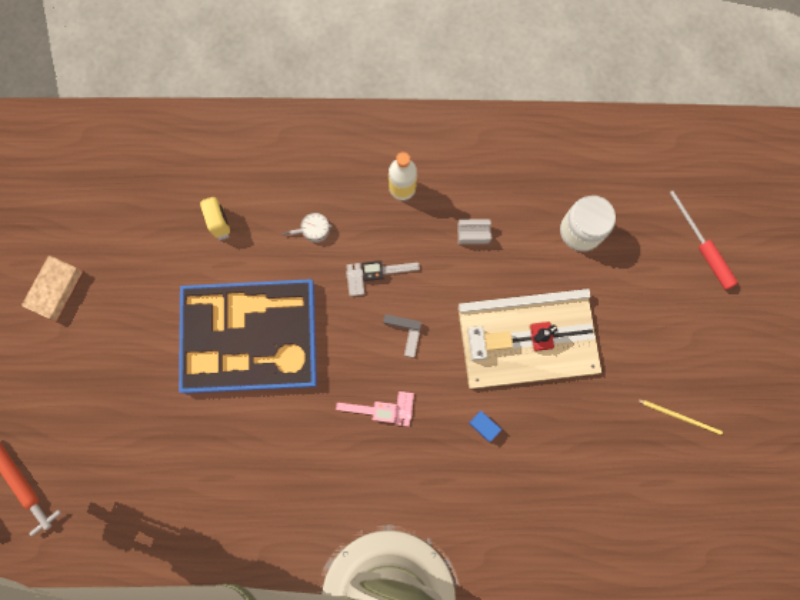

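View pics/scene0.png

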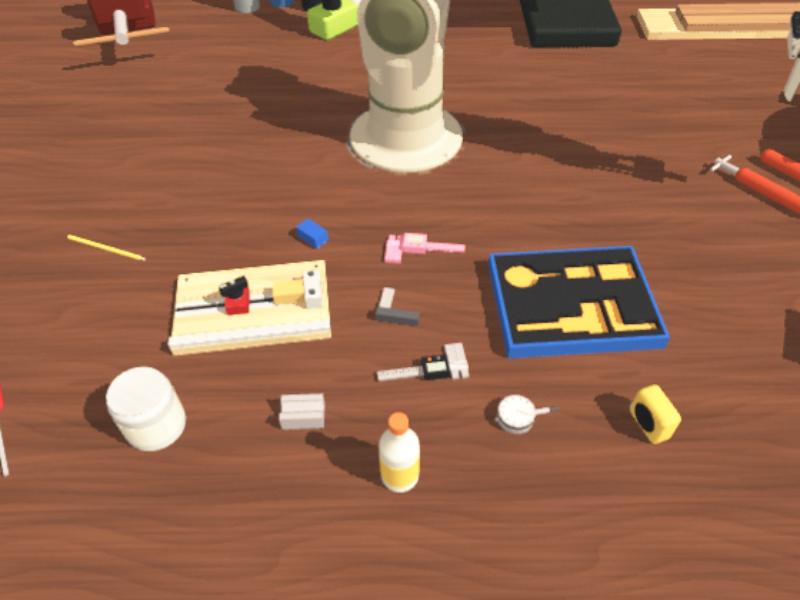

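Top view (800×600 px): the square (402,335), caliper (372,270), dial (315,227) and V-block (474,232) are all present. The brass gauge is at (498,341) between the end stop (478,342) and the red stop (542,336). The tray is at (247,337).
Look-alikes: the blue bar at (486,426) is excluded because it is blue and not on the jig. The pink caliper at (385,412) is excluded because it is pink; the grey/black caliper at (372,270) fits.

Next I move over the tray for a close look.

```bash

python3 -m jog '{"hand":[1,1,1,1,1],"slide":[[0.025,-0.042,0.008],[0.025,-0.042,0.008],[0.025,-0.042,0.008],[0.025,-0.042,0.008],[0.025,-0.042,0.008]],"twist":[[0,0,0],[0,0,0],[0,0,0],[0,0,0],[0,0,0]]}' 30
python3 -m jog '{"hand":[1,1,1,1,1],"slide":[[0.025,-0.042,0.008],[0.025,-0.042,0.008],[0.025,-0.042,0.008],[0.025,-0.042,0.008],[0,0,0]],"twist":[[0,0,0],[0,0,0],[0,0,0],[0,0,0],[0,0,0]]}'
python3 - <<'E'
from h import *
o=get_obs(); print({k:np.round(o[k],3).tolist() for k in ("clock","joint_pos","tcp_pos","eef_rot")})
p=snapshot("wrist"); cv2.imwrite("pics/w1.png",cv2.resize(p["pixels"],(800,600)))
c,d=ray(p,(280,210)); print(c.round(),d.round(2))
for q in [(0,0),(560,0),(560,420),(0,420)]: print(at_z(p,q,30).round())
for q,z in dict(cut_gauge=32,cut_vblock=35,cut_dial=30,cut_square=29,cut_caliper=28,tray_mid=30).items():
    for r in tip_of(p,q)[:2]: print(q,round(r["p"],2),np.round(px(r["at"])),np.round(at_z(p,px(r["at"]),z)[:2]))
np.save("w1.npy",p,allow_pickle=True)
E
```

```text
clock: 2.2
tcp_pos: [348.9, 478.1, 259.1]
eef_rot: [3.141, 0.0, 2.829]
ft_force: [0.8, 0.1, -0.0]
opening: 1.004
grasp_force: 0.0
clock: 2.7
tcp_pos: [452.2, 305.4, 292.1]
eef_rot: [3.142, 0.003, 2.819]
ft_force: [0.5, 0.6, 0.4]
opening: 1.002
grasp_force: 0.0
{'clock': 2.7, 'joint_pos': [-0.737, 0.301, 0.048, 1.929, -0.014, 0.911, 0.567], 'tcp_pos': [452.214, 305.384, 292.081], 'eef_rot': [3.142, 0.003, 2.819]}
[386. 327. 457.] [ 0.26 -0.09 -0.96]
[173.  70.  30.]
[370. 661.  30.]
[959. 592.  30.]
[ 684. -227.   30.]
cut_gauge 0.65 [260. 149.] [420. 290.]
cut_vblock 0.98 [307. 135.] [422. 349.]
cut_dial 0.77 [190. 180.] [429. 193.]
cut_square 0.7 [338. 220.] [538. 355.]
cut_caliper 0.33 [258. 193.] [473. 269.]
tray_mid 0.82 [264. 196.] [478. 276.]
```

View wrist.

View pics/w1.png

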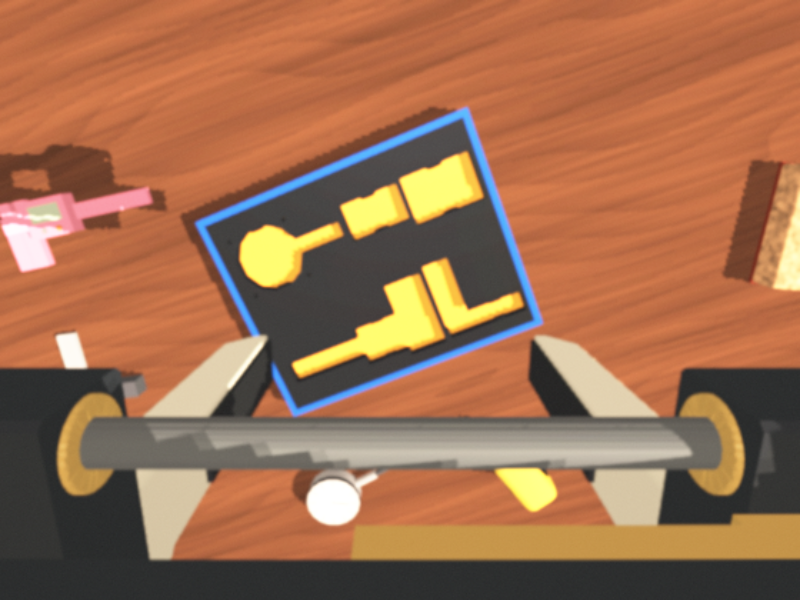

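Wrist view (800×600): dial cutout (270,255) with its stem to the right (+y). Gauge cutout is at (375,210), V-block at (442,187), caliper at (400,320) and the L at (450,300). All five are empty.

Next I measure the tray and cutouts, then fly to the jig.

```bash
cat >> h.py <<'E'
def rect(pic,x0,x1,y0,y1,z,s=2):
    # rectified: rows along -x (top = +x), cols along -y (left=+y), s px/mm
    xs=x1-np.arange(int((x1-x0)*s))/s; ys=y1-np.arange(int((y1-y0)*s))/s
    X,Y=np.meshgrid(xs,ys,indexing="ij"); P=np.stack([X,Y,np.full_like(X,z)],-1)
    m=proj(pic,P.reshape(-1,3)).reshape(X.shape+(2,)).astype(np.float32)
    return cv2.remap(pic["pixels"],m[...,0],m[...,1],cv2.INTER_CUBIC)
def comps(mask,x1,y1,s=2,amin=300):
    n,l,st,ce=cv2.connectedComponentsWithStats(mask.astype(np.uint8))
    out=[]
    for i in range(1,n):
        if st[i,4]<amin*s*s: continue
        pts=np.argwhere(l==i)[:,::-1].astype(np.float32)
        (cx,cy),(w,h),a=cv2.minAreaRect(pts)
        bx=cv2.boxPoints(((cx,cy),(w,h),a))/s
        B=np.stack([x1-bx[:,1],y1-bx[:,0]],-1)
        e=B[1]-B[0] if np.linalg.norm(B[1]-B[0])>np.linalg.norm(B[2]-B[1]) else B[2]-B[1]
        ang=(np.degrees(np.arctan2(e[1],e[0]))+180)%180
        out.append((np.round(B.mean(0),1).tolist(),np.round(sorted([w/s,h/s]),1).tolist(),round(float(ang),1),int(st[i,4]/s/s)))
    return out
E
python3 - <<'E'
from h import *
w=np.load("w1.npy",allow_pickle=True).item(); t=snapshot("top"); np.save("top.npy",t,allow_pickle=True)
for n,p in (("wrist",w),("top",t)):
  for z in (30,19):
    im=rect(p,340,610,130,420,z); hsv=cv2.cvtColor(im,cv2.COLOR_BGR2HSV)
    m=(hsv[...,0]>12)&(hsv[...,0]<40)&(hsv[...,1]>110)&(hsv[...,2]>110)
    b=(hsv[...,0]>100)&(hsv[...,0]<125)&(hsv[...,1]>120)
    print(n,z); [print("  y",c) for c in comps(m,610,420)]
    if z==30: [print("  blue",c) for c in comps(b,610,420)]
E
python3 -m jog '{"hand":[1,1,1,1,1],"slide":[[0.006,-0.049,0],[0.006,-0.049,0],[0.006,-0.049,0],[0.006,-0.049,0],[0.006,-0.049,0]],"twist":[[0,0,0],[0,0,0],[0,0,0],[0,0,0],[0,0,0]]}'
python3 -m jog '{"hand":[1,1,1,1,1],"slide":[[-0.006,-0.049,0],[-0.006,-0.049,0],[-0.006,-0.049,0],[-0.006,-0.049,0],[-0.006,-0.049,0]],"twist":[[0,0,0.1],[0,0,0.1],[0,0,0.1],[0,0,0],[0,0,0]]}'
python3 - <<'E'
from h import *
o=get_obs(); print({k:np.round(o[k],3).tolist() for k in ("clock","joint_pos","tcp_pos","eef_rot")})
p=snapshot("wrist"); cv2.imwrite("pics/w2.png",cv2.resize(p["pixels"],(800,600))); np.save("w2.npy",p,allow_pickle=True)
print(ray(p,(280,210))[0].round())
for q,z in dict(gauge_center=31,knob_grip=60,end_face=18,square_center=10).items():
    for r in tip_of(p,q)[:2]: print(q,round(r["p"],2),np.round(px(r["at"])),np.round(at_z(p,px(r["at"]),z)[:2]))
E
```

```text
wrist 30
  y ([519.9000244140625, 243.1999969482422], [68.1, 143.9], 93.4, 5029)
  y ([510.5, 354.1000061035156], [70.5, 75.1], 93.5, 2595)
  y ([433.0, 210.6999969482422], [56.5, 93.9], 74.1, 3062)
  y ([418.8999938964844, 353.0], [43.6, 63.7], 93.6, 2689)
  y ([419.70001220703125, 292.5], [33.8, 53.6], 93.8, 1731)
  blue ([471.1000061035156, 272.29998779296875], [201.2, 252.0], 93.5, 5856)
wrist 19
  y ([523.4000244140625, 241.10000610351562], [69.9, 147.6], 93.4, 5292)
  y ([513.7999877929688, 354.79998779296875], [72.2, 77.0], 93.5, 2730)
  y ([428.79998779296875, 210.0], [56.5, 98.0], 90.0, 3223)
  y ([419.70001220703125, 353.70001220703125], [44.7, 65.3], 93.4, 2833)
  y ([420.6000061035156, 291.70001220703125], [34.8, 54.8], 93.4, 1817)
top 30
  y ([520.0999755859375, 238.89999389648438], [69.1, 146.0], 92.3, 4956)
  y ([544.0999755859375, 350.79998779296875], [15.8, 67.3], 84.0, 546)
  y ([427.3999938964844, 208.6999969482422], [54.3, 98.3], 93.2, 3062)
  y ([419.0, 352.0], [42.6, 61.0], 93.1, 2331)
  y ([420.0, 289.6000061035156], [32.9, 50.9], 93.2, 1575)
  blue ([471.0, 26
[... 332 characters left out ...]
220703125, 292.1000061035156], [33.1, 51.2], 93.7, 1593)
clock: 3.6
tcp_pos: [478.0, 65.8, 290.7]
eef_rot: [3.141, 0.0, 2.831]
ft_force: [0.6, -0.2, -0.1]
opening: 0.998
grasp_force: 0.0
clock: 4.1
tcp_pos: [447.9, -179.4, 290.7]
eef_rot: [3.142, 0.0, 3.131]
ft_force: [0.7, -0.3, 0.0]
opening: 0.997
grasp_force: 0.0
{'clock': 4.1, 'joint_pos': [0.083, 0.219, 0.222, 2.062, -0.063, 0.866, 1.9], 'tcp_pos': [447.884, -179.401, 290.724], 'eef_rot': [3.142, 0.0, 3.131]}
[ 379. -179.  455.]
gauge_center 0.91 [282.  51.] [ 310. -176.]
gauge_center 0.61 [267. 184.] [ 464. -196.]
knob_grip 0.59 [194. 198.] [ 475. -281.]
end_face 0.67 [288. 181.] [ 464. -170.]
square_center 0.96 [398. 203.] [497. -22.]
```

View pics/w2.png

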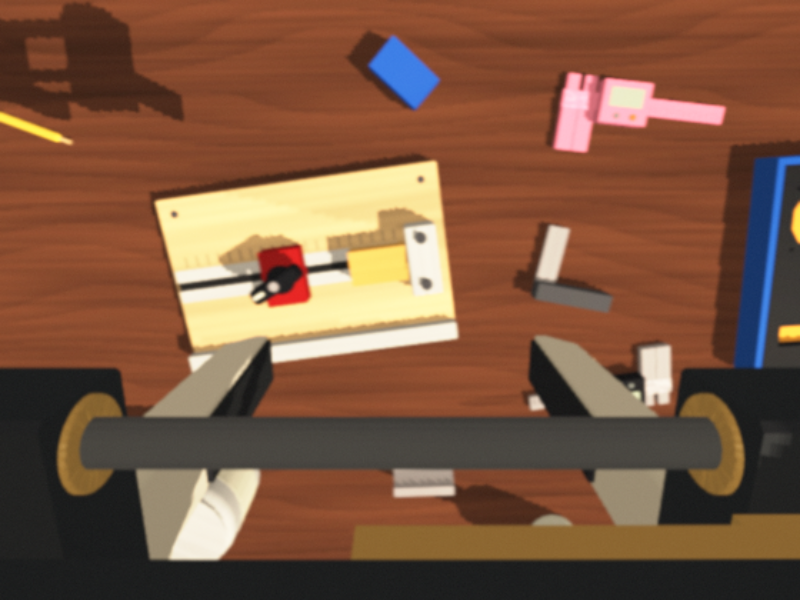

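Wrist view (800×600): the knob bar is at (277,283), slanting on the red stop (285,275). The brass gauge is at (378,263) against the end stop (423,258). The fence is at the bottom (+x), and the blue bar (403,72) and pink caliper (628,100) are off the job.

Next I measure the jig.

```bash
python3 - <<'E'
from h import *
w=np.load("w2.npy",allow_pickle=True).item(); t=np.load("top.npy",allow_pickle=True).item()
for n,p in (("wrist",w),("top",t)):
    im=rect(p,390,570,-360,-120,44); hsv=cv2.cvtColor(im,cv2.COLOR_BGR2HSV)
    g=(hsv[...,0]>18)&(hsv[...,0]<32)&(hsv[...,1]>125)&(hsv[...,2]>180)
    print(n,"gauge",comps(g,570,-120))
    im=rect(p,390,570,-360,-120,40); hsv=cv2.cvtColor(im,cv2.COLOR_BGR2HSV)
    r=((hsv[...,0]<6)|(hsv[...,0]>172))&(hsv[...,1]>190)
    k=cv2.morphologyEx(r.astype(np.uint8),cv2.MORPH_CLOSE,np.ones((61,61)))
    print(n,"red",comps(r,570,-120),"closed",comps(k,570,-120))
    im=rect(p,390,570,-360,-120,70); hsv=cv2.cvtColor(im,cv2.COLOR_BGR2HSV)
    for th in (35,50): print(n,"dark",comps(hsv[...,2]<th,570,-120,amin=100))
    im=rect(p,300,600,-400,-100,18); hsv=cv2.cvtColor(im,cv2.COLOR_BGR2HSV)
    print(n,"board",comps(cv2.morphologyEx(((hsv[...,2]>170)).astype(np.uint8),cv2.MORPH_CLOSE,np.ones((25,25))),600,-100))
im=rect(w,400,540,-340,-130,70,4); cv2.imwrite("pics/k1.png",im[:560,:800])
E
```

```text
wrist gauge [([465.0, -198.60000610351562], [31.7, 49.4], 96.7, 1451)]
wrist red [([473.29998779296875, -280.3999938964844], [40.0, 49.6], 7.3, 1134)] closed [([473.29998779296875, -280.3999938964844], [40.0, 49.6], 7.3, 1807)]
wrist dark [([551.9000244140625, -303.0], [17.9, 60.1], 141.5, 444), ([463.29998779296875, -274.5], [8.5, 26.1], 101.6, 133)]
wrist dark [([553.0999755859375, -301.1000061035156], [23.5, 61.1], 141.6, 878), ([471.6000061035156, -278.8999938964844], [19.9, 40.0], 138.5, 365), ([471.1000061035156, -324.6000061035156], [3.7, 63.1], 98.1, 118)]
wrist board [([475.5, -264.0], [166.1, 259.2], 97.3, 39035), ([306.0, -173.6999969482422], [35.1, 51.7], 48.0, 1145)]
top gauge []
top red [] closed []
top dark []
top dark [([464.1000061035156, -273.79998779296875], [9.3, 27.3], 100.0, 145)]
top board [([474.1000061035156, -262.0], [164.1, 258.6], 97.3, 39655), ([306.8999938964844, -173.0], [33.6, 50.9], 48.1, 1098)]
```

View pics/k1.png

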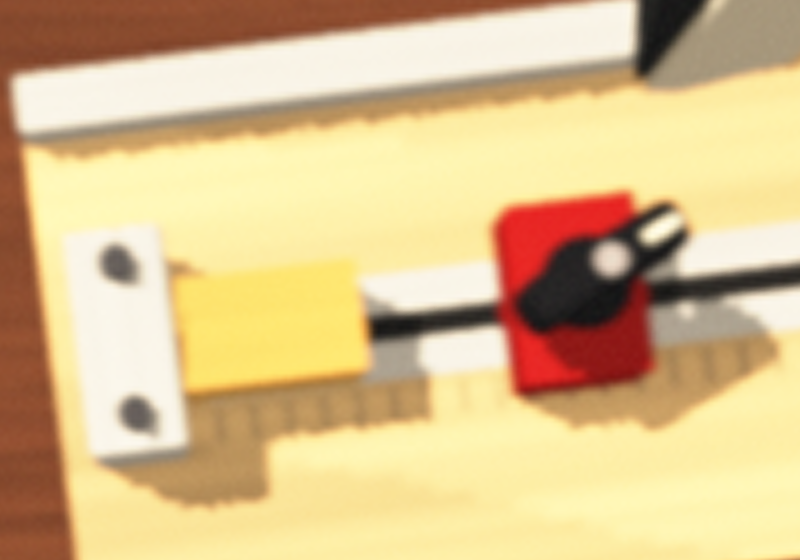

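```bash

python3 -m jog '{"hand":[0.6,0.6,0.6,0.6,0.6],"slide":[[0.0053,-0.0203,-0.03],[0.0053,-0.0203,-0.03],[0.0053,-0.0203,-0.03],[0.0053,-0.0203,-0.03],[0.0053,-0.0203,-0.03]],"twist":[[0,0,-0.13],[0,0,-0.13],[0,0,-0.13],[0,0,-0.13],[0,0,-0.13]]}' 30
python3 -m jog '{"hand":[0.6,0.6,0.6,0.6,0.6],"slide":[[0,0,-0.03],[0,0,-0.02],[0,0,0],[0,0,0],[0,0,0]],"twist":[[0,0,-0.145],[0,0,-0.145],[0,0,0],[0,0,0],[0,0,0]]}'
python3 - <<'E'
from h import *
o=get_obs(); print({k:np.round(o[k],3).tolist() for k in ("clock","joint_pos","tcp_pos","eef_rot","wrist_torque")})
p=snapshot("wrist"); print(ray(p,(280,210))[0].round())
for q,z in dict(gauge_center=31,knob_grip=60,end_face=18).items():
    for r in tip_of(p,q)[:2]: print(q,round(r["p"],2),np.round(px(r["at"])),np.round(at_z(p,px(r["at"]),z)[:2]))
im=p["pixels"].copy()
for P in ([474.5,-280.8,60],list(np.array([474.5,-280.8,70])+23*np.array([np.cos(2.19),np.sin(2.19),0])),list(np.array([474.5,-280.8,70])-23*np.array([np.cos(2.19),np.sin(2.19),0]))):
    a=proj(p,P)[0]; cv2.circle(im,(int(a[0]),int(a[1])),3,(255,0,255),1)
cv2.imwrite("pics/w3.png",im)
E
```

```text
clock: 4.85
tcp_pos: [476.1, -277.8, 139.3]
eef_rot: [3.141, -0.0, 2.478]
ft_force: [0.1, -0.4, 1.1]
opening: 0.631
grasp_force: 0.0
clock: 5.35
tcp_pos: [475.6, -279.0, 91.7]
eef_rot: [3.14, 0.001, 2.194]
ft_force: [-0.5, 0.5, -0.0]
opening: 0.6
grasp_force: 0.0
{'clock': 5.35, 'joint_pos': [0.195, 0.6, 0.342, 2.121, -0.421, 0.483, 1.481], 'tcp_pos': [475.643, -278.997, 91.74], 'eef_rot': [3.14, 0.001, 2.194], 'wrist_torque': [-0.051, 0.019, 0.026]}
[ 435. -223.  256.]
gauge_center 0.7 [341. 107.] [ 464. -197.]
knob_grip 0.93 [278. 234.] [ 475. -281.]
end_face 0.68 [358.  71.] [ 461. -172.]
```

View pics/w3.png

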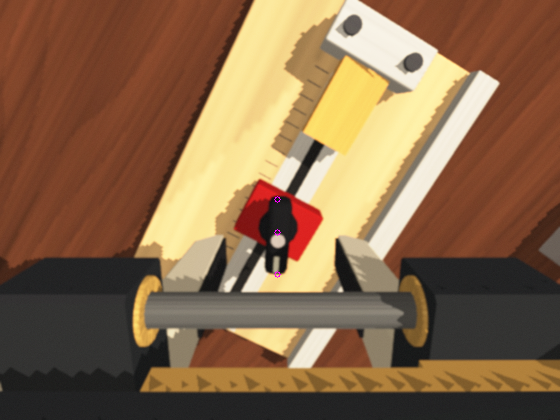

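The predicted marks sit on the knob bar (278,235), centred between the fingers at the right angle. Down, grip.

```bash

python3 -m jog '{"hand":[0.6,0.6,0.6,0.6,0.6],"slide":[[-0.001,-0.002,-0.02],[0,0,-0.02],[0,0,-0.003],[0,0,0],[0,0,0]],"twist":[[0,0,0],[0,0,0],[0,0,0],[0,0,0],[0,0,0]]}' 40
python3 -m jog '{"hand":[0.1,0,0,0,0],"slide":[[0,0,0],[0,0,0],[0,0,0],[0,0,0],[0,0,0]],"twist":[[0,0,0],[0,0,0],[0,0,0],[0,0,0],[0,0,0]]}' 40
python3 -m jog '{"hand":[0,0,0,0,0],"slide":[[0,0,0],[-0.0006,0.005,0],[-0.0006,0.005,0],[-0.0006,0.005,0],[-0.0006,0.005,0]],"twist":[[0,0,0],[0,0,0],[0,0,0],[0,0,0],[0,0,0]]}' 40
```

```text
clock: 6.05
tcp_pos: [473.9, -282.0, 48.4]
eef_rot: [3.141, 0.001, 2.189]
ft_force: [-0.4, -0.2, 0.4]
opening: 0.601
grasp_force: 0.0
clock: 6.55
tcp_pos: [475.0, -281.0, 47.8]
eef_rot: [3.14, 0.001, 2.19]
ft_force: [2.2, 1.7, 1.9]
opening: 0.237
grasp_force: 40.0
clock: 7.05
tcp_pos: [472.8, -263.6, 47.9]
eef_rot: [3.141, 0.005, 2.188]
ft_force: [4.4, -4.3, -3.5]
opening: 0.229
grasp_force: 40.0
```

Opening of 21 mm is wider than the 14 mm bar, so I have caught the hub below it. I will regrip 5 mm higher.

```bash

python3 -m jog '{"hand":[0.4,0.4,0.4,0,0],"slide":[[0,0,0],[0,0,0],[0,0,0.005],[0,0,0],[0,0,0]],"twist":[[0,0,0],[0,0,0],[0,0,0],[0,0,0],[0,0,0]]}' 40
python3 -m jog '{"hand":[0,0,0,0,0],"slide":[[0,0,0],[0,0,0],[0,0,0],[0,0,0],[0,0,0]],"twist":[[0,0,0],[0,0,0],[0,0,0],[0,0,0],[0,0,0]]}' 40
```

```text
clock: 7.55
tcp_pos: [471.1, -261.7, 52.8]
eef_rot: [3.142, 0.0, 2.189]
ft_force: [0.0, 0.9, -0.9]
opening: 0.274
grasp_force: 0.0
clock: 8.05
tcp_pos: [471.4, -261.3, 52.6]
eef_rot: [3.141, -0.0, 2.189]
ft_force: [2.4, 3.4, 2.8]
opening: 0.146
grasp_force: 40.0
```

```bash

python3 -m jog '{"hand":[0,0,0,0,0],"slide":[[-0.0005,0.004,0],[-0.0005,0.004,0],[-0.0005,0.004,0],[-0.0005,0.004,0],[0,0,0]],"twist":[[0,0,0],[0,0,0],[0,0,0],[0,0,0],[0,0,0]]}' 40
python3 -m jog '{"hand":[0,0,0,0,0],"slide":[[-0.0002,0.0015,0],[-0.0001,0.001,0],[0,0,0],[0,0,0],[0,0,0]],"twist":[[0,0,0],[0,0,0],[0,0,0],[0,0,0],[0,0,0]]}' 40
python3 -m jog '{"hand":[0,0,0,0,0],"slide":[[-0.0002,0.0015,0],[-0.0001,0.001,0],[0,0,0],[0,0,0],[0,0,0]],"twist":[[0,0,0],[0,0,0],[0,0,0],[0,0,0],[0,0,0]]}' 40
```

```text
clock: 8.55
tcp_pos: [469.6, -246.7, 52.7]
eef_rot: [-3.141, 0.002, 2.188]
ft_force: [3.0, -3.8, -1.9]
opening: 0.148
grasp_force: 39.9
clock: 9.05
tcp_pos: [469.2, -244.2, 52.7]
eef_rot: [-3.141, 0.002, 2.188]
ft_force: [2.1, -4.4, -2.7]
opening: 0.141
grasp_force: 39.9
clock: 9.55
tcp_pos: [468.9, -241.6, 52.7]
eef_rot: [-3.142, 0.002, 2.188]
ft_force: [2.2, -4.7, -3.0]
opening: 0.148
grasp_force: 39.9
```

```bash

python3 -m jog '{"hand":[0,0,0,0,0],"slide":[[-0.0001,0.001,0],[-0.0001,0.001,0],[0,0,0],[0,0,0],[0,0,0]],"twist":[[0,0,0],[0,0,0],[0,0,0],[0,0,0],[0,0,0]]}' 40
python3 -m jog '{"hand":[0,0,0,0,0],"slide":[[-0.0001,0.001,0],[0,0,0],[0,0,0],[0,0,0],[0,0,0]],"twist":[[0,0,0],[0,0,0],[0,0,0],[0,0,0],[0,0,0]]}' 40
```

```text
clock: 10.05
tcp_pos: [468.6, -239.4, 52.7]
eef_rot: [-3.142, 0.001, 2.188]
ft_force: [1.3, -5.3, -0.9]
opening: 0.147
grasp_force: 39.9
clock: 10.55
tcp_pos: [468.5, -238.3, 52.7]
eef_rot: [-3.142, 0.001, 2.188]
ft_force: [1.9, -4.4, -2.0]
opening: 0.15
grasp_force: 39.9
```

```bash

python3 -m jog '{"hand":[0,0,0,0,0],"slide":[[-0.0001,0.001,0],[0,0,0],[0,0,0],[0,0,0],[0,0,0]],"twist":[[0,0,0],[0,0,0],[0,0,0],[0,0,0],[0,0,0]]}' 40
python3 -m jog '{"hand":[0,0,0,0,0],"slide":[[-0.0001,0.001,0],[0,0,0],[0,0,0],[0,0,0],[0,0,0]],"twist":[[0,0,0],[0,0,0],[0,0,0],[0,0,0],[0,0,0]]}' 40
python3 - <<'E'
from h import *
p=snapshot("wrist"); cv2.imwrite("pics/w4.png",p["pixels"])
E
```

```text
clock: 11.05
tcp_pos: [468.4, -237.2, 52.7]
eef_rot: [-3.142, 0.001, 2.188]
ft_force: [2.0, -4.7, -2.3]
opening: 0.148
grasp_force: 39.9
clock: 11.55
tcp_pos: [468.3, -236.5, 52.7]
eef_rot: [-3.141, 0.001, 2.188]
ft_force: [1.6, -6.0, -2.9]
opening: 0.149
grasp_force: 39.9
```

View pics/w4.png

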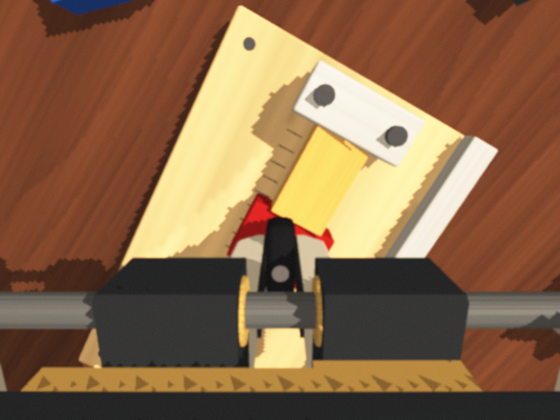

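The stop (red, ~(265,230)) appears to touch the gauge (320,180), which sits on the end stop. I confirm by pressing a little.

```bash

python3 -m jog '{"hand":[0,0,0,0,0],"slide":[[-0.0001,0.001,0],[0,0,0],[0,0,0],[0,0,0],[0,0,0]],"twist":[[0,0,0],[0,0,0],[0,0,0],[0,0,0],[0,0,0]]}' 40
python3 -m jog '{"hand":[0,0,0,0,0],"slide":[[-0.0001,0.001,0],[0,0,0],[0,0,0],[0,0,0],[0,0,0]],"twist":[[0,0,0],[0,0,0],[0,0,0],[0,0,0],[0,0,0]]}' 40
python3 - <<'E'
from h import *
o=get_obs(); print({k:np.round(o[k],3).tolist() for k in ("joint_pos","wrist_torque")})
E
```

```text
clock: 12.1
tcp_pos: [468.3, -236.3, 52.7]
eef_rot: [-3.141, 0.003, 2.188]
ft_force: [1.3, -7.5, -3.7]
opening: 0.148
grasp_force: 40.0
clock: 12.6
tcp_pos: [468.3, -236.2, 52.7]
eef_rot: [-3.141, 0.004, 2.187]
ft_force: [2.3, -10.2, -4.4]
opening: 0.147
grasp_force: 40.0
{'joint_pos': [0.167, 0.641, 0.279, 2.201, -0.487, 0.354, 1.469], 'wrist_torque': [-2.595, -0.341, -0.017]}
```

```bash
python3 - <<'E'
from h import *
p=snapshot("wrist"); o=get_obs(); T=o["tcp_pos"]; y=o["eef_rot"][2]
R=np.array([[np.cos(y),np.sin(y)],[-np.sin(y),np.cos(y)]])
g=cv2.cvtColor(p["pixels"],cv2.COLOR_BGR2GRAY)[255:290,265:295]; b=(g>80).astype(np.uint8)
n,l,s,c=cv2.connectedComponentsWithStats(b); print([(s[i].tolist(),(c[i]+[265,255]).round(1).tolist()) for i in range(1,n) if s[i,4]>15])
for z in (70,75): 
    P=at_z(p,(280,273),z); print(z,P.round(1),"tool xy",(R@(P[:2]-T[:2])).round(1))
# w3 geometry: TCP then
import math
for rr in regions_of(p,"gauge_center")[:2]: print(rr["p"],px(rr["at"]).round(),at_z(p,px(rr["at"]),44).round(1))
for q,z in dict(knob_grip=60,end_face=18,gauge_center=31).items():
    for r in tip_of(p,q)[:1]:
        P=at_z(p,px(r["at"]),z); print(q,round(r["p"],2),P.round(1),"tool",(R@(P[:2]-T[:2])).round(1))
# same tool-frame pose check for w3: camera at TCP(475.64,-279.0,91.74) yaw 2.194
Rw,_=cv2.Rodrigues(np.array(p["rvec"],float)); 
E
```

```text
[([7, 11, 17, 16, 219], [279.8, 273.7])]
70 [ 470.  -239.2   70. ] tool xy [-3.4  0.3]
75 [ 468.5 -237.2   75. ] tool xy [-0.9  0.3]
0.97 [85.  4.] [ 328.4 -192.4   44. ]
0.85 [319. 180.] [ 463.5 -195.6   44. ]
knob_grip 0.97 [ 471.6 -240.    60. ] tool [-5.1 -0.5]
end_face 0.74 [ 460.3 -173.    18. ] tool [ 56.2 -30. ]
gauge_center 0.75 [ 463.7 -196.6   31. ] tool [ 35.  -19.2]
```

```bash

python3 -m jog '{"hand":[0.4,0.4,0.4,0.4,0.4],"slide":[[0,0,0],[0,0,0],[0.001,-0.004,0],[0,0,0],[0,0,0]],"twist":[[0,0,0],[0,0,0],[0,0,0],[0,0,0],[0,0,0]]}' 40
python3 - <<'E'
from h import *
p=snapshot("wrist"); o=get_obs(); T=o["tcp_pos"]; y=o["eef_rot"][2]
R=np.array([[np.cos(y),np.sin(y)],[-np.sin(y),np.cos(y)]]); print(T,y)
b=(cv2.cvtColor(p["pixels"],cv2.COLOR_BGR2GRAY)<60).astype(np.uint8)
for q,z in dict(knob_grip=60,gauge_center=31).items():
    for r in tip_of(p,q)[:1]:
        P=at_z(p,px(r["at"]),z); print(q,round(r["p"],2),P.round(1),"tool",(R@(P[:2]-T[:2])).round(1))
cv2.imwrite("pics/w5.png",cv2.resize(p["pixels"][130:340,140:420],(800,600)))
E
```

```text
clock: 13.35
tcp_pos: [468.8, -237.5, 52.6]
eef_rot: [-3.142, -0.0, 2.189]
ft_force: [-0.3, -0.8, 0.4]
opening: 0.401
grasp_force: 0.0
[ 468.78238125 -237.49843763   52.58334377] 2.1889186108674243
knob_grip 0.67 [ 470.6 -238.2   60. ] tool [-1.7 -1.1]
gauge_center 0.67 [ 465.5 -196.4   31. ] tool [ 35.4 -21.2]
```

View pics/w5.png

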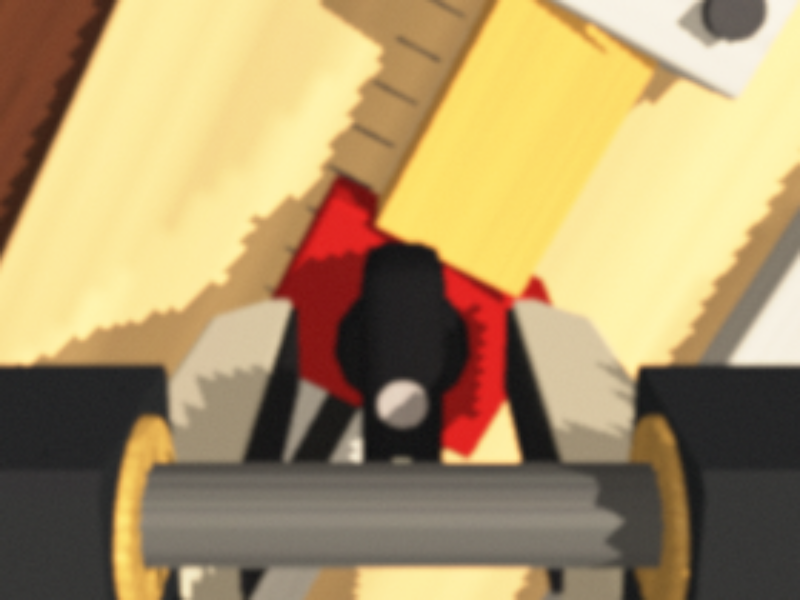

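The crop shows the stop flush on the gauge and the gauge on the end stop. I recentre on the bar by about 2 mm, regrip, preload and start turning clockwise.

```bash

python3 -m jog '{"hand":[0.4,0.4,0,0,0],"slide":[[0.001,-0.0015,0],[0,0,0],[0,0,0],[0,0,0],[0,0,0]],"twist":[[0,0,0],[0,0,0],[0,0,0],[0,0,0],[0,0,0]]}' 40
python3 -m jog '{"hand":[0,0,0,0,0],"slide":[[0,0,0],[0,0,0],[0,0,0],[-0.0002,0.002,0],[0,0,0]],"twist":[[0,0,0],[0,0,0],[0,0,0],[0,0,0],[0,0,0]]}' 40
python3 -m jog '{"hand":[0,0,0,0,0],"slide":[[0,0,0],[0,0,0],[0,0,0],[0,0,0],[0,0,0]],"twist":[[0,0,-0.1],[0,0,-0.1],[0,0,-0.1],[0,0,-0.1],[0,0,-0.1]]}' 40
python3 - <<'E'
from h import *
o=get_obs(); print({k:np.round(o[k],3).tolist() for k in ("joint_pos","wrist_torque")})
E
```

```text
clock: 14.0
tcp_pos: [469.9, -239.2, 52.6]
eef_rot: [-3.142, 0.0, 2.189]
ft_force: [-0.8, -0.6, -0.7]
opening: 0.192
grasp_force: 0.0
clock: 14.5
tcp_pos: [470.0, -238.8, 52.7]
eef_rot: [-3.141, 0.003, 2.188]
ft_force: [0.6, -5.3, -2.4]
opening: 0.147
grasp_force: 40.0
clock: 15.0
tcp_pos: [470.2, -238.7, 52.7]
eef_rot: [3.141, 0.003, 1.684]
ft_force: [1.4, -4.5, -4.1]
opening: 0.15
grasp_force: 40.0
{'joint_pos': [0.088, 0.664, 0.406, 2.199, -0.675, 0.397, 1.162], 'wrist_torque': [-1.132, -0.133, 0.043]}
```

```bash
cat > t.py <<'E'
from h import *
o=get_obs(); print({k:np.round(o[k],3).tolist() for k in ("joint_pos","wrist_torque")})
E
python3 -m jog '{"hand":[0,0,0,0,0],"slide":[[0,0,0],[0,0,0],[0,0,0],[0,0,0],[0,0,0]],"twist":[[0,0,-0.1],[0,0,-0.1],[0,0,-0.1],[0,0,-0.1],[0,0,-0.1]]}' 40; python3 t.py
python3 -m jog '{"hand":[0,0,0,0,0],"slide":[[0,0,0],[0,0,0],[0,0,0],[0,0,0],[0,0,0]],"twist":[[0,0,-0.1],[0,0,-0.1],[0,0,-0.1],[0,0,-0.1],[0,0,-0.1]]}' 40; python3 t.py
```

```text
clock: 15.5
tcp_pos: [470.4, -238.8, 52.7]
eef_rot: [3.139, 0.002, 1.184]
ft_force: [1.4, -4.7, -5.0]
opening: 0.144
grasp_force: 40.0
{'joint_pos': [0.004, 0.695, 0.539, 2.204, -0.843, 0.453, 0.837], 'wrist_torque': [-1.147, -0.308, 0.085]}
clock: 16.0
tcp_pos: [470.6, -238.9, 52.7]
eef_rot: [3.138, 0.001, 0.684]
ft_force: [2.2, -4.3, -4.8]
opening: 0.145
grasp_force: 40.0
{'joint_pos': [-0.07, 0.734, 0.665, 2.208, -0.971, 0.521, 0.473], 'wrist_torque': [-1.253, -0.401, -0.021]}
```

```bash

python3 -m jog '{"hand":[0,0,0,0,0],"slide":[[0,0,0],[0,0,0],[0,0,0],[0,0,0],[0,0,0]],"twist":[[0,0,-0.1],[0,0,-0.1],[0,0,0],[0,0,0],[0,0,0]]}' 40; python3 t.py
```

```text
clock: 16.5
tcp_pos: [470.6, -239.0, 52.7]
eef_rot: [3.138, 0.001, 0.488]
ft_force: [2.5, -4.6, -4.7]
opening: 0.148
grasp_force: 40.0
{'joint_pos': [-0.086, 0.744, 0.693, 2.209, -0.997, 0.538, 0.304], 'wrist_torque': [-1.22, -0.529, -0.018]}
```

```bash

python3 -m jog '{"hand":[0,0,0,0,0],"slide":[[0,0,0],[0,0,0],[0,0,0],[0,0,0],[0,0,0]],"twist":[[0,0,-0.1],[0,0,-0.1],[0,0,-0.1],[0,0,0],[0,0,0]]}' 40; python3 t.py
```

```text
clock: 17.0
tcp_pos: [470.6, -239.1, 52.7]
eef_rot: [3.138, -0.001, 0.188]
ft_force: [2.2, -5.9, -5.6]
opening: 0.149
grasp_force: 40.0
{'joint_pos': [-0.098, 0.752, 0.715, 2.21, -1.016, 0.552, 0.025], 'wrist_torque': [-1.331, -0.522, -0.071]}
```

```bash

python3 -m jog '{"hand":[0,0,0,0,0],"slide":[[0,0,0],[0,0,0],[0,0,0],[0,0,0],[0,0,0]],"twist":[[0,0,-0.1],[0,0,-0.1],[0,0,-0.1],[0,0,0],[0,0,0]]}' 40; python3 t.py
python3 -m jog '{"hand":[0,0,0,0,0],"slide":[[0,0,0],[0,0,0],[0,0,0],[0,0,0],[0,0,0]],"twist":[[0,0,-0.1],[0,0,-0.1],[0,0,0],[0,0,0],[0,0,0]]}' 40; python3 t.py
```

```text
clock: 17.5
tcp_pos: [470.6, -239.2, 52.7]
eef_rot: [3.138, -0.002, -0.112]
ft_force: [2.8, -5.4, -6.3]
opening: 0.147
grasp_force: 40.0
{'joint_pos': [-0.104, 0.757, 0.726, 2.21, -1.025, 0.559, -0.266], 'wrist_torque': [-1.39, -0.483, -0.04]}
clock: 18.0
tcp_pos: [470.6, -239.3, 52.7]
eef_rot: [3.138, -0.003, -0.312]
ft_force: [2.4, -6.3, -5.9]
opening: 0.146
grasp_force: 40.0
{'joint_pos': [-0.106, 0.758, 0.731, 2.21, -1.029, 0.561, -0.462], 'wrist_torque': [-1.403, -0.502, 0.005]}
```

```bash

python3 -m jog '{"hand":[0,0,0,0,0],"slide":[[0,0,0],[0,0,0],[0,0,0],[0,0,0],[0,0,0]],"twist":[[0,0,-0.1],[0,0,-0.1],[0,0,0],[0,0,0],[0,0,0]]}' 40; python3 t.py
python3 -m jog '{"hand":[0,0,0,0,0],"slide":[[0,0,0],[0,0,0],[0,0,0],[0,0,0],[0,0,0]],"twist":[[0,0,-0.1],[0,0,-0.1],[0,0,0],[0,0,0],[0,0,0]]}' 40; python3 t.py
```

```text
clock: 18.5
tcp_pos: [470.6, -239.3, 52.8]
eef_rot: [3.139, -0.003, -0.512]
ft_force: [2.8, -6.7, -6.2]
opening: 0.149
grasp_force: 40.0
{'joint_pos': [-0.108, 0.759, 0.734, 2.21, -1.031, 0.563, -0.659], 'wrist_torque': [-1.454, -0.489, -0.016]}
clock: 19.0
tcp_pos: [470.5, -239.4, 52.8]
eef_rot: [3.139, -0.004, -0.712]
ft_force: [2.7, -6.9, -6.2]
opening: 0.148
grasp_force: 40.0
{'joint_pos': [-0.109, 0.76, 0.736, 2.21, -1.033, 0.565, -0.857], 'wrist_torque': [-1.46, -0.479, -0.032]}
```

```bash

python3 -m jog '{"hand":[0,0,0,0,0],"slide":[[0,0,0],[0,0,0],[0,0,0],[0,0,0],[0,0,0]],"twist":[[0,0,-0.03],[0,0,-0.03],[0,0,-0.03],[0,0,-0.03],[0,0,-0.03]]}' 40 | grep -A1 eef; python3 t.py
python3 - <<'E'
from h import *
p=snapshot("wrist"); cv2.imwrite("pics/w6.png",cv2.resize(p["pixels"][130:340,140:420],(800,600)))
E
```

```text
eef_rot: [3.14, -0.004, -0.863]
ft_force: [2.4, -6.6, -5.7]
{'joint_pos': [-0.11, 0.761, 0.737, 2.21, -1.034, 0.566, -1.007], 'wrist_torque': [-1.463, -0.391, 0.185]}
```

View pics/w6.png

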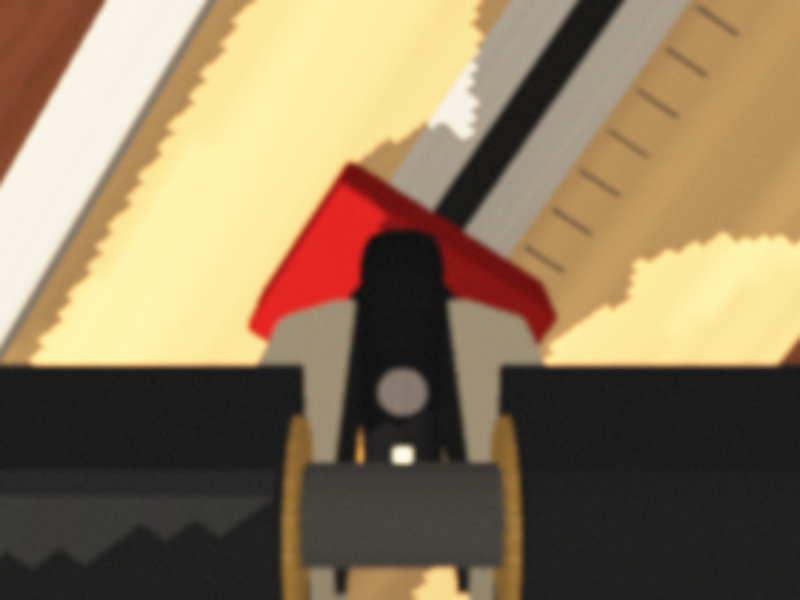

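Torque while turning is now 0.185 N·m, so the screw has bitten. Turn so far is 3.05 rad; I go on to 3.385 in total.

```bash

python3 -m jog '{"hand":[0,0,0,0,0],"slide":[[0,0,0],[0,0,0],[0,0,0],[0,0,0],[0,0,0]],"twist":[[0,0,-0.066],[0,0,-0.066],[0,0,-0.066],[0,0,-0.066],[0,0,-0.066]]}' 40 | grep -A1 eef; python3 t.py
python3 -m jog '{"hand":[0,0,0,0,0],"slide":[[0,0,0],[0,0,0],[0,0,0],[0,0,0],[0,0,0]],"twist":[[0,0,0],[0,0,0],[0,0,0],[0,0,0],[0,0,0]]}' 40;  python3 t.py
```

```text
eef_rot: [3.141, -0.003, -1.192]
ft_force: [-0.0, -4.6, -0.8]
{'joint_pos': [-0.111, 0.761, 0.739, 2.211, -1.034, 0.568, -1.335], 'wrist_torque': [-1.154, 0.116, 1.194]}
clock: 20.55
tcp_pos: [469.9, -238.8, 52.8]
eef_rot: [3.14, -0.003, -1.189]
ft_force: [-0.4, -5.2, -2.1]
opening: 0.167
grasp_force: 47.4
{'joint_pos': [-0.111, 0.761, 0.739, 2.211, -1.034, 0.568, -1.332], 'wrist_torque': [-1.184, 0.104, 1.174]}
```

Torque rose to 1.17 N·m and the bar is wedging the fingers open, which looks like a hard stop. I ease back to find the bar's true angle and understand it.

```bash

python3 -m jog '{"hand":[0,0,0,0,0],"slide":[[0,0,0],[0,0,0],[0,0,0],[0,0,0],[0,0,0]],"twist":[[0,0,0.01],[0,0,0.01],[0,0,0.01],[0,0,0.01],[0,0,0]]}' 40 | egrep "eef|open|grasp|ft"; python3 t.py
python3 -m jog '{"hand":[0,0,0,0,0],"slide":[[0,0,0],[0,0,0],[0,0,0],[0,0,0],[0,0,0]],"twist":[[0,0,0.01],[0,0,0.01],[0,0,0.01],[0,0,0.01],[0,0,0]]}' 40 | egrep "eef|open|grasp|ft"; python3 t.py
python3 - <<'E'
from h import *
p=snapshot("wrist"); cv2.imwrite("pics/w7.png",cv2.resize(p["pixels"][130:340,140:420],(800,600))); np.save("w7.npy",p,allow_pickle=True)
E
```

```text
eef_rot: [3.141, -0.003, -1.149]
ft_force: [0.4, -4.6, -1.2]
opening: 0.165
grasp_force: 43.9
{'joint_pos': [-0.105, 0.757, 0.729, 2.211, -1.026, 0.561, -1.302], 'wrist_torque': [-1.143, 0.124, 0.886]}
eef_rot: [3.14, -0.003, -1.11]
ft_force: [-0.5, -4.2, -2.2]
opening: 0.158
grasp_force: 41.5
{'joint_pos': [-0.1, 0.753, 0.718, 2.21, -1.017, 0.554, -1.271], 'wrist_torque': [-1.091, 0.041, 0.695]}
```

View pics/w7.png

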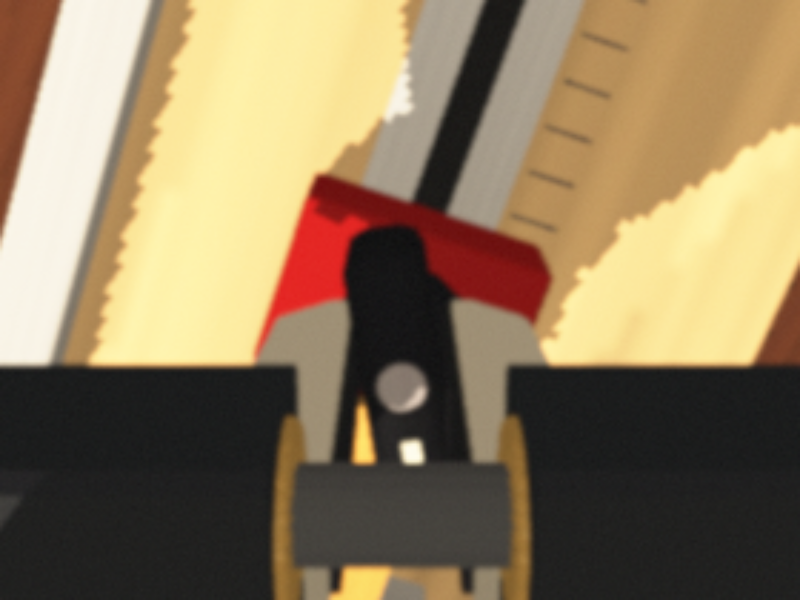

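The bar lags the fingers by about 0.1 rad ccw (bar tip (385,230), pin (402,388)), so it stopped at yaw ≈ -1.0. The bar's angle matches screw+knob measured from the jig's x axis: the screw began near 1.07, so the knob is now at its end (1.6). I must turn back about 0.8 rad, and will watch the torque to see which joint yields.

```bash

python3 -m jog '{"hand":[0,0,0,0,0],"slide":[[0,0,0],[0,0,0],[0,0,0],[0,0,0],[0,0,0]],"twist":[[0,0,0.03],[0,0,0.03],[0,0,0.03],[0,0,0.03],[0,0,0.03]]}' 40 | egrep "eef|open|grasp|ft"; python3 t.py
python3 -m jog '{"hand":[0,0,0,0,0],"slide":[[0,0,0],[0,0,0],[0,0,0],[0,0,0],[0,0,0]],"twist":[[0,0,0.03],[0,0,0.03],[0,0,0.03],[0,0,0.03],[0,0,0.03]]}' 40 | egrep "eef|open|grasp|ft"; python3 t.py
python3 -m jog '{"hand":[0,0,0,0,0],"slide":[[0,0,0],[0,0,0],[0,0,0],[0,0,0],[0,0,0]],"twist":[[0,0,0.02],[0,0,0.02],[0,0,0.02],[0,0,0.02],[0,0,0.02]]}' 40 | egrep "eef|open|grasp|ft"; python3 t.py
```

```text
eef_rot: [3.141, -0.002, -0.96]
ft_force: [0.3, -5.7, -1.4]
opening: 0.15
grasp_force: 39.3
{'joint_pos': [-0.077, 0.738, 0.678, 2.209, -0.982, 0.529, -1.159], 'wrist_torque': [-1.21, 0.173, -0.038]}
eef_rot: [3.14, -0.002, -0.811]
ft_force: [-0.2, -5.8, -1.9]
opening: 0.146
grasp_force: 39.4
{'joint_pos': [-0.054, 0.724, 0.637, 2.208, -0.944, 0.505, -1.05], 'wrist_torque': [-1.267, 0.284, -0.01]}
eef_rot: [3.14, -0.002, -0.711]
ft_force: [-0.6, -5.4, -3.1]
opening: 0.147
grasp_force: 39.4
{'joint_pos': [-0.038, 0.716, 0.61, 2.207, -0.918, 0.49, -0.979], 'wrist_torque': [-1.322, 0.291, -0.033]}
```

Light torque (≈-0.03) means the run-in screw is backing out while the knob stays at 1.6. So I run the screw back to its 0 end, turn the stiff knob back there by about 0.8, then run in again until it bites.

```bash

python3 -m jog '{"hand":[0,0,0,0,0],"slide":[[0,0,0],[0,0,0],[0,0,0],[0,0,0],[0,0,0]],"twist":[[0,0,0.14],[0,0,0.14],[0,0,0.14],[0,0,0.14],[0,0,0.14]]}' 40 | egrep "tcp|eef|open|grasp|ft"; python3 t.py
python3 -m jog '{"hand":[0,0,0,0,0],"slide":[[0,0,0],[0,0,0],[0,0,0],[0,0,0],[0,0,0]],"twist":[[0,0,0.14],[0,0,0.14],[0,0,0.14],[0,0,0.14],[0,0,0.14]]}' 40 | egrep "tcp|eef|open|grasp|ft"; python3 t.py
python3 -m jog '{"hand":[0,0,0,0,0],"slide":[[0,0,0],[0,0,0],[0,0,0],[0,0,0],[0,0,0]],"twist":[[0,0,0.14],[0,0,0.14],[0,0,0.14],[0,0,0.08],[0,0,0.08]]}' 40 | egrep "tcp|eef|open|grasp|ft"; python3 t.py
```

```text
tcp_pos: [469.3, -239.1, 52.8]
eef_rot: [3.139, -0.0, -0.007]
ft_force: [-2.8, -7.9, -3.0]
opening: 0.151
grasp_force: 39.8
{'joint_pos': [0.078, 0.667, 0.423, 2.201, -0.697, 0.403, -0.504], 'wrist_torque': [-1.868, 0.734, -0.057]}
tcp_pos: [469.6, -239.8, 52.8]
eef_rot: [3.138, 0.001, 0.693]
ft_force: [-1.8, -10.7, -3.1]
opening: 0.146
grasp_force: 39.8
{'joint_pos': [0.191, 0.639, 0.251, 2.193, -0.435, 0.352, -0.073], 'wrist_torque': [-2.377, 0.465, -0.076]}
tcp_pos: [470.1, -240.0, 52.8]
eef_rot: [3.139, 0.003, 1.27]
ft_force: [-0.1, -9.8, -4.2]
opening: 0.148
grasp_force: 39.8
{'joint_pos': [0.282, 0.627, 0.117, 2.187, -0.203, 0.335, 0.268], 'wrist_torque': [-2.62, 0.01, -0.032]}
```

```bash

python3 -m jog '{"hand":[0,0,0,0,0],"slide":[[0,0,0],[0,0,0],[0,0,0],[0,0,0],[0,0,0]],"twist":[[0,0,0.05],[0,0,0.05],[0,0,0.05],[0,0,0.05],[0,0,0.05]]}' 40 | egrep "eef|open"; python3 t.py
python3 -m jog '{"hand":[0,0,0,0,0],"slide":[[0,0,0],[0,0,0],[0,0,0],[0,0,0],[0,0,0]],"twist":[[0,0,0.04],[0,0,0.04],[0,0,0.04],[0,0,0.04],[0,0,0.04]]}' 40 | egrep "eef|open"; python3 t.py
python3 -m jog '{"hand":[0,0,0,0,0],"slide":[[0,0,0],[0,0,0],[0,0,0],[0,0,0],[0,0,0]],"twist":[[0,0,0.03],[0,0,0.03],[0,0,0.03],[0,0,0.03],[0,0,0.03]]}' 40 | egrep "eef|open"; python3 t.py
python3 -m jog '{"hand":[0,0,0,0,0],"slide":[[0,0,0],[0,0,0],[0,0,0],[0,0,0],[0,0,0]],"twist":[[0,0,0.03],[0,0,0.03],[0,0,0.03],[0,0,0.03],[0,0,0.03]]}' 40 | egrep "eef|open"; python3 t.py
```

```text
eef_rot: [3.139, 0.003, 1.519]
opening: 0.146
{'joint_pos': [0.321, 0.624, 0.061, 2.184, -0.101, 0.333, 0.414], 'wrist_torque': [-2.598, -0.216, -0.059]}
eef_rot: [3.14, 0.004, 1.718]
opening: 0.148
{'joint_pos': [0.352, 0.622, 0.015, 2.182, -0.02, 0.334, 0.531], 'wrist_torque': [-2.718, -0.423, -0.163]}
eef_rot: [3.14, 0.004, 1.868]
opening: 0.146
{'joint_pos': [0.376, 0.622, -0.019, 2.18, 0.04, 0.337, 0.62], 'wrist_torque': [-2.63, -0.473, -0.188]}
eef_rot: [3.141, 0.004, 2.018]
opening: 0.15
{'joint_pos': [0.4, 0.622, -0.054, 2.178, 0.1, 0.34, 0.709], 'wrist_torque': [-2.575, -0.705, -0.15]}
```

The knob is backing off at the screw's 0 end (torque ≈ -0.17 past yaw ≈ 1.63). I go on to yaw 2.46, then run in again.

```bash

python3 -m jog '{"hand":[0,0,0,0,0],"slide":[[0,0,0],[0,0,0],[0,0,0],[0,0,0],[0,0,0]],"twist":[[0,0,0.09],[0,0,0.09],[0,0,0.09],[0,0,0.09],[0,0,0.08]]}' 40 | egrep "tcp|eef|open|ft"; python3 t.py
python3 -m jog '{"hand":[0,0,0,0,0],"slide":[[0,0,0],[0,0,0],[0,0,0],[0,0,0],[0,0,0]],"twist":[[0,0,0],[0,0,-0.1],[0,0,-0.14],[0,0,-0.14],[0,0,-0.14]]}' 40 | egrep "tcp|eef|open|ft"; python3 t.py
python3 -m jog '{"hand":[0,0,0,0,0],"slide":[[0,0,0],[0,0,0],[0,0,0],[0,0,0],[0,0,0]],"twist":[[0,0,-0.14],[0,0,-0.14],[0,0,-0.14],[0,0,-0.14],[0,0,-0.14]]}' 40 | egrep "tcp|eef|open|ft"; python3 t.py
python3 -m jog '{"hand":[0,0,0,0,0],"slide":[[0,0,0],[0,0,0],[0,0,0],[0,0,0],[0,0,0]],"twist":[[0,0,-0.14],[0,0,-0.14],[0,0,-0.14],[0,0,-0.14],[0,0,-0.14]]}' 40 | egrep "tcp|eef|open|ft"; python3 t.py
```

```text
tcp_pos: [471.1, -239.6, 52.8]
eef_rot: [-3.141, 0.004, 2.461]
ft_force: [4.4, -9.0, -6.7]
opening: 0.144
{'joint_pos': [0.474, 0.625, -0.16, 2.173, 0.274, 0.358, 0.976], 'wrist_torque': [-2.301, -1.011, -0.178]}
tcp_pos: [470.7, -240.0, 52.8]
eef_rot: [3.14, 0.004, 1.931]
ft_force: [2.3, -10.4, -6.4]
opening: 0.147
{'joint_pos': [0.387, 0.622, -0.035, 2.179, 0.067, 0.338, 0.656], 'wrist_torque': [-2.557, -0.438, 0.065]}
tcp_pos: [470.1, -240.0, 52.8]
eef_rot: [3.139, 0.003, 1.231]
ft_force: [-1.2, -10.2, -4.9]
opening: 0.147
{'joint_pos': [0.277, 0.627, 0.125, 2.187, -0.217, 0.335, 0.244], 'wrist_torque': [-2.54, 0.105, 0.039]}
tcp_pos: [469.5, -239.7, 52.8]
eef_rot: [3.138, 0.001, 0.531]
ft_force: [-1.8, -9.3, -3.2]
opening: 0.148
{'joint_pos': [0.166, 0.644, 0.289, 2.195, -0.497, 0.361, -0.171], 'wrist_torque': [-2.201, 0.592, 0.014]}
```

```bash

python3 -m jog '{"hand":[0,0,0,0,0],"slide":[[0,0,0],[0,0,0],[0,0,0],[0,0,0],[0,0,0]],"twist":[[0,0,-0.1],[0,0,-0.1],[0,0,-0.1],[0,0,-0.1],[0,0,-0.1]]}' 40 | egrep "tcp|eef|open|ft"; python3 t.py
python3 -m jog '{"hand":[0,0,0,0,0],"slide":[[0,0,0],[0,0,0],[0,0,0],[0,0,0],[0,0,0]],"twist":[[0,0,-0.02],[0,0,-0.02],[0,0,-0.02],[0,0,-0.02],[0,0,-0.02]]}' 40 | egrep "tcp|eef|open|ft"; python3 t.py
python3 -m jog '{"hand":[0,0,0,0,0],"slide":[[0,0,0],[0,0,0],[0,0,0],[0,0,0],[0,0,0]],"twist":[[0,0,-0.02],[0,0,-0.02],[0,0,-0.02],[0,0,-0.02],[0,0,-0.02]]}' 40 | egrep "tcp|eef|open|ft"; python3 t.py
```

```text
tcp_pos: [469.3, -239.2, 52.8]
eef_rot: [3.139, -0.0, 0.033]
ft_force: [-1.8, -8.2, -2.5]
opening: 0.148
{'joint_pos': [0.084, 0.666, 0.414, 2.2, -0.684, 0.4, -0.477], 'wrist_torque': [-1.751, 0.633, -0.023]}
tcp_pos: [469.2, -239.1, 52.7]
eef_rot: [3.139, -0.0, -0.063]
ft_force: [-2.5, -7.3, -1.4]
opening: 0.143
{'joint_pos': [0.068, 0.671, 0.439, 2.201, -0.718, 0.409, -0.539], 'wrist_torque': [-1.754, 0.62, 0.039]}
tcp_pos: [469.2, -239.0, 52.8]
eef_rot: [3.139, -0.001, -0.163]
ft_force: [-1.7, -7.7, -1.8]
opening: 0.147
{'joint_pos': [0.051, 0.677, 0.465, 2.202, -0.752, 0.42, -0.603], 'wrist_torque': [-1.62, 0.622, 0.186]}
```

Bites again (0.186) at yaw ≈ -0.14, where the knob should be ≈ 0.78. A tiny confirmation turn, then hold, release and rise.

```bash

python3 -m jog '{"hand":[0,0,0,0,0],"slide":[[0,0,0],[0,0,0],[0,0,0],[0,0,0],[0,0,0]],"twist":[[0,0,-0.01],[0,0,-0.01],[0,0,-0.01],[0,0,-0.01],[0,0,-0.01]]}' 40 | egrep "eef|open"; python3 t.py
python3 -m jog '{"hand":[0,0,0,0,0.4],"slide":[[0,0,0],[0,0,0],[0,0,0],[0,0,0],[0,0,0]],"twist":[[0,0,0],[0,0,0],[0,0,0],[0,0,0],[0,0,0]]}' 40 >/dev/null
python3 -m jog '{"hand":[0.4,0.4,0.5,0.8,0.8],"slide":[[0,0,0],[0,0,0.01],[0,0,0.03],[0,0.02,0.04],[-0.003,0.02,0.04]],"twist":[[0,0,0],[0,0,0],[0,0,0],[0,0,0.1],[0,0,0.124]]}' 40
python3 - <<'E'
from h import *
p=snapshot("wrist"); np.save("w8.npy",p,allow_pickle=True); cv2.imwrite("pics/w8.png",cv2.resize(p["pixels"],(800,600)))
t=snapshot("top"); np.save("top.npy",t,allow_pickle=True)
for q,z in dict(gauge_center=31,knob_grip=60,end_face=18).items():
    for r in tip_of(p,q)[:2]: print(q,round(r["p"],2),np.round(px(r["at"])),np.round(at_z(p,px(r["at"]),z)[:2],1))
for n,pp in (("w",p),("t",t)):
    im=rect(pp,390,570,-360,-120,44); hsv=cv2.cvtColor(im,cv2.COLOR_BGR2HSV)
    g=(hsv[...,0]>18)&(hsv[...,0]<32)&(hsv[...,1]>125)&(hsv[...,2]>180)
    print("gauge",n,comps(g,570,-120))
E
```

```text
eef_rot: [3.139, -0.001, -0.212]
opening: 0.146
{'joint_pos': [0.043, 0.68, 0.478, 2.203, -0.768, 0.426, -0.636], 'wrist_torque': [-1.635, 0.58, 0.16]}
clock: 31.6
tcp_pos: [466.2, -196.8, 174.0]
eef_rot: [3.141, 0.002, 0.016]
ft_force: [-0.1, 0.8, 0.3]
opening: 0.608
grasp_force: 0.0
gauge_center 0.97 [258. 328.] [ 322.6 -176.8]
gauge_center 0.94 [279. 191.] [ 465.8 -195.9]
knob_grip 0.67 [332. 193.] [ 471.6 -240.3]
end_face 0.86 [255. 192.] [ 461.4 -172.8]
gauge w [([465.5, -196.5], [32.2, 49.1], 97.7, 1505)]
gauge t []
```

```bash

python3 -m jog '{"hand":[0.7,0.7,0.7,0.7,0.7],"slide":[[0,0,0],[0,0,0],[0,0,0],[0,0,0],[0,0,0]],"twist":[[0,0,0.14],[0,0,0.14],[0,0,0.14],[0,0,0.14],[0,0,0.14]]}' 40 >/dev/null
python3 -m jog '{"hand":[0.7,0.7,0.7,0.7,0.7],"slide":[[0,0,-0.02],[0,0,-0.02],[0,0,-0.02],[0,0,-0.02],[0,0,-0.02]],"twist":[[0,0,0.14],[0,0,0.14],[0,0,0.14],[0,0,0.14],[0,0,0.14]]}' 40 >/dev/null
python3 -m jog '{"hand":[0.7,0.7,0.7,0.7,0.7],"slide":[[0,0,0],[0,0,0],[0,0,0],[0,0,0],[0,0,0]],"twist":[[0,0,0.14],[0,0,0.14],[0,0,0],[0,0,0],[0,0,0]]}' 40
python3 - <<'E'
from h import *
p=snapshot("wrist"); np.save("w9.npy",p,allow_pickle=True); cv2.imwrite("pics/w9.png",cv2.resize(p["pixels"],(800,600)))
for q,z in dict(gauge_center=31,knob_grip=60,end_face=18).items():
    for r in tip_of(p,q)[:2]: print(q,round(r["p"],2),np.round(px(r["at"])),np.round(at_z(p,px(r["at"]),z)[:2],1))
im=rect(p,390,570,-360,-120,44); hsv=cv2.cvtColor(im,cv2.COLOR_BGR2HSV)
g=(hsv[...,0]>18)&(hsv[...,0]<32)&(hsv[...,1]>125)&(hsv[...,2]>180)
print("gauge",comps(g,570,-120))
E
```

```text
clock: 33.35
tcp_pos: [466.4, -197.4, 72.3]
eef_rot: [-3.141, -0.0, 1.689]
ft_force: [0.4, 0.4, 0.0]
opening: 0.7
grasp_force: 0.0
gauge_center 0.78 [277. 225.] [ 464.1 -197. ]
gauge_center 0.58 [ 45. 153.] [ 321.8 -168.3]
end_face 0.63 [279. 181.] [ 462.7 -171.4]
gauge [([487.3999938964844, -298.3999938964844], [19.1, 168.1], 7.0, 2643), ([465.1000061035156, -196.89999389648438], [30.7, 48.7], 97.3, 1420)]
```

```bash

python3 -m jog '{"hand":[0.7,0.7,0.7,0.7,0.7],"slide":[[-0.001,0.001,-0.02],[0,0,-0.015],[0,0,-0.005],[0,0,0],[0,0,0]],"twist":[[0,0,0],[0,0,0],[0,0,0],[0,0,0],[0,0,0]]}' 40 
python3 -m jog '{"hand":[0.25,0.25,0.2,0.2,0.2],"slide":[[0,0,0],[0,0,0],[0,0,0],[0,0,0],[0,0,0]],"twist":[[0,0,0],[0,0,0],[0,0,0],[0,0,0],[0,0,0]]}' 40
```

```text
clock: 34.05
tcp_pos: [465.8, -196.2, 33.0]
eef_rot: [3.141, 0.0, 1.693]
ft_force: [1.1, -0.4, 0.2]
opening: 0.701
grasp_force: 0.0
clock: 34.55
tcp_pos: [465.5, -196.2, 32.7]
eef_rot: [-3.141, 0.0, 1.693]
ft_force: [-0.5, 0.8, 3.2]
opening: 0.32
grasp_force: 15.4
```

```bash

python3 -m jog '{"hand":[0,0,0,0,0],"slide":[[0,0,0],[0,0,0.005],[0,0,0.01],[0,0,0.02],[0,0,0.02]],"twist":[[0,0,0],[0,0,0],[0,0,0],[0,0,0],[0,0,0]]}' 45
python3 -m jog '{"hand":[0,0,0,0,0],"slide":[[-0.0046,0.045,0],[-0.0046,0.045,0],[-0.0046,0.045,0],[-0.0046,0.045,0],[-0.0046,0.045,0]],"twist":[[0,0,0],[0,0,0],[0,0,0],[0,0,0],[0,0,0]]}' | egrep "tcp|open|grasp"
python3 -m jog '{"hand":[0,0,0,0,0],"slide":[[-0.0046,0.045,0],[-0.0046,0.045,0],[-0.0046,0.045,0],[-0.0046,0.045,0],[-0.0046,0.045,0]],"twist":[[0,0,0],[0,0,0],[0,0,-0.02],[0,0,-0.02],[0,0,-0.02]]}' |  egrep "tcp|open|grasp"
python3 -m jog '{"hand":[0,0,0,0,0],"slide":[[0,0.036,0],[0,0,0],[0,0,0],[0,0,0],[0,0,0]],"twist":[[0,0,0],[0,0,0],[0,0,0],[0,0,0],[0,0,0]]}'
cat > cut.py <<'E'
from h import *
import sys
def cuts(p,z=30):
    im=rect(p,340,610,130,420,z); hsv=cv2.cvtColor(im,cv2.COLOR_BGR2HSV)
    m=(hsv[...,0]>12)&(hsv[...,0]<40)&(hsv[...,1]>110)&(hsv[...,2]>110)
    return im,comps(m,610,420)
if __name__=="__main__":
    p=snapshot("wrist"); np.save(sys.argv[1]+".npy",p,allow_pickle=True); cv2.imwrite(f"pics/{sys.argv[1]}.png",cv2.resize(p["pixels"],(800,600)))
    im,c=cuts(p); [print(x) for x in c]
    o=get_obs(); print(np.round(o["tcp_pos"],1),np.round(o["eef_rot"],3),np.round(o["joint_pos"],2))
E
python3 cut.py c1
```

```text
clock: 35.05
tcp_pos: [465.3, -196.0, 88.5]
eef_rot: [-3.141, -0.0, 1.693]
ft_force: [-0.2, -0.2, -2.5]
opening: 0.317
grasp_force: 45.0
tcp_pos: [442.4, 30.6, 88.3]
opening: 0.317
grasp_force: 45.0
tcp_pos: [419.0, 256.0, 88.3]
opening: 0.321
grasp_force: 45.0
clock: 36.55
tcp_pos: [419.8, 288.3, 87.9]
eef_rot: [-3.141, 0.0, 1.631]
ft_force: [-0.9, -0.8, -3.1]
opening: 0.319
grasp_force: 45.0
([474.70001220703125, 164.89999389648438], [30.2, 270.7], 3.4, 7066)
([516.0, 289.3999938964844], [48.7, 63.8], 3.4, 2526)
([509.29998779296875, 354.6000061035156], [66.2, 70.7], 93.6, 2061)
([477.3999938964844, 220.6999969482422], [11.5, 58.5], 98.9, 420)
([429.0, 188.1999969482422], [33.3, 51.6], 3.0, 1462)
([420.29998779296875, 275.6000061035156], [44.8, 85.3], 93.6, 3528)
([419.29998779296875, 353.3999938964844], [41.3, 60.1], 93.7, 2402)
([370.29998779296875, 214.3000030517578], [12.4, 58.7], 88.3, 465)
[419.9 288.5  87.9] [-3.141  0.     1.631] [-0.89  0.56  0.26  2.21 -0.36  0.4  -0.28]
```

View pics/c1.png

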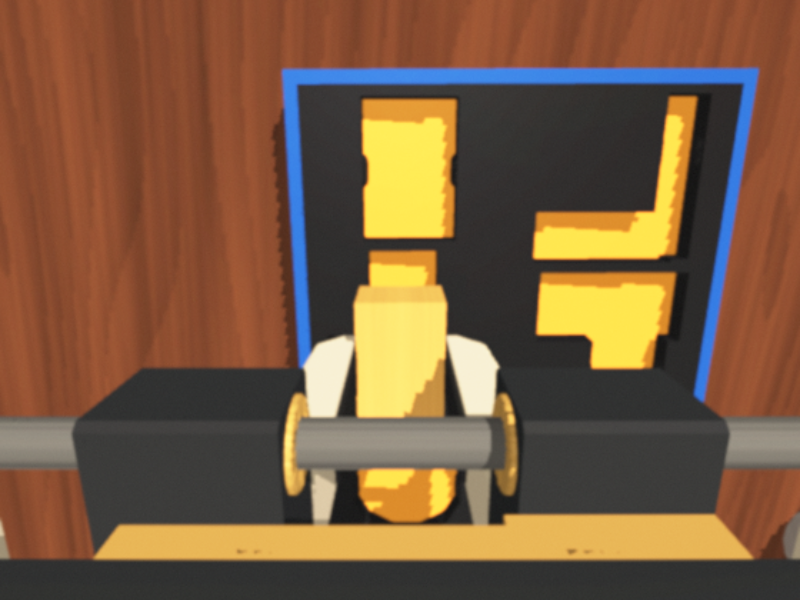

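The gauge is held (its end at (400,295)). Its cutout's far end shows at (369..436,251), with the V-block cutout at (409,168). I work out the relative offset from the edges.

```bash
python3 - <<'E'
from h import *
p=np.load("c1.npy",allow_pickle=True).item(); T=np.array([419.85,288.4,87.9]); 
d=np.array([-np.sin(.061),np.cos(.061)]); e=np.array([np.cos(.061),np.sin(.061)])
A=[at_z(p,(c*.7-.15,r*.7-.15),30)[:2] for c,r in ((369,251),(436.5,251))]
print("cut end corners",A, "centre",np.mean(A,0)-26*d, "w",np.linalg.norm(A[1]-A[0]))
V=[at_z(p,(c*.7,r*.7),30)[:2] for c,r in ((361,98),(457,98),(454,238),(363,238))]; print("vblock cut",np.mean(V,0),"w",np.linalg.norm(V[1]-V[0]),"l",np.linalg.norm(V[3]-V[0]))
for z,r,c in ((99.2,303,(355,447)),(75.2,287,(358,445))):
    B=[at_z(p,(x*.7,r*.7),z)[:2] for x in c]; m=np.mean(B,0)-T[:2]; print("held end mid rel TCP: along y %.1f, along x %.1f"%(m@d,m@e),"w",np.linalg.norm(B[1]-B[0]))
# edge profile rows/cols near cut end
g=p["pixels"].astype(int)
print(g[168:184,282].tolist())
print([int(v) for v in g[180,250:312,2]])
E
```

```text
cut end corners [array([403.69166809, 316.61763762]), array([434.54415202, 318.4659023 ])] centre [420.70292666 291.59012797] w 30.907795893760284
vblock cut [419.65903162 353.44778172] w 40.78203500271191 l 59.83855454502459
held end mid rel TCP: along y 24.2, along x 0.2 w 29.83345074221928
held end mid rel TCP: along y 23.5, along x 0.5 w 32.351035728179504
[[44, 43, 43], [44, 43, 46], [45, 47, 49], [44, 46, 46], [47, 46, 47], [45, 46, 47], [45, 54, 70], [46, 87, 131], [45, 120, 190], [45, 140, 220], [46, 145, 225], [46, 146, 226], [47, 147, 226], [48, 146, 227], [45, 143, 225], [47, 146, 226]]
[48, 50, 48, 49, 48, 45, 49, 73, 132, 192, 220, 227, 226, 225, 225, 227, 226, 225, 226, 226, 227, 225, 226, 226, 226, 226, 226, 226, 226, 226, 225, 226, 226, 226, 225, 226, 225, 226, 226, 227, 226, 226, 226, 226, 226, 225, 226, 226, 226, 226, 225, 226, 225, 219, 190, 126, 67, 46, 49, 49, 49, 50]
```

```bash

python3 -m jog '{"hand":[0,0,0,0,0],"slide":[[0.0005,0.0042,-0.015],[0,0,-0.015],[0,0,-0.008],[0,0,0],[0,0,0]],"twist":[[0,0,0],[0,0,0],[0,0,0],[0,0,0],[0,0,0]]}'
python3 -m jog '{"hand":[0,0,0,0,0],"slide":[[0,0,-0.002],[0,0,-0.002],[0,0,-0.002],[0,0,-0.002],[0,0,-0.001]],"twist":[[0,0,0],[0,0,0],[0,0,0],[0,0,0],[0,0,0]]}'
```

```text
clock: 37.1
tcp_pos: [420.4, 293.5, 49.8]
eef_rot: [-3.141, 0.0, 1.632]
ft_force: [0.2, 0.0, -2.6]
opening: 0.319
grasp_force: 45.0
clock: 37.6
tcp_pos: [420.4, 293.4, 40.9]
eef_rot: [3.141, 0.0, 1.632]
ft_force: [-1.7, -5.5, 10.4]
opening: 0.318
grasp_force: 45.0
```

```bash

python3 -m jog '{"hand":[0,0,0,0,0],"slide":[[0,-0.0008,0],[0,0,-0.001],[0,0,-0.002],[0,0,-0.002],[0,0,0]],"twist":[[0,0,0],[0,0,0],[0,0,0],[0,0,0],[0,0,0]]}'
python3 -m jog '{"hand":[0,0,0,0,0],"slide":[[0,0,-0.002],[0,0,-0.002],[0,0,0],[0,0,0],[0,0,0]],"twist":[[0,0,0],[0,0,0],[0,0,0],[0,0,0],[0,0,0]]}'
```

```text
clock: 38.1
tcp_pos: [420.2, 293.2, 35.3]
eef_rot: [-3.141, 0.0, 1.633]
ft_force: [2.6, -0.2, -3.3]
opening: 0.316
grasp_force: 45.0
clock: 38.6
tcp_pos: [420.3, 293.3, 33.6]
eef_rot: [3.141, -0.002, 1.632]
ft_force: [-2.6, -3.6, 34.5]
opening: 0.314
grasp_force: 45.0
```

Gauge is home (TCP 33.6 against 33.7 expected, with push-back from the floor). Release, rise, check it, then fly over the square and caliper.

```bash

python3 -m jog '{"hand":[0,0.4,0.45,0.45,0.45],"slide":[[0,0,0.001],[0,0,0],[0,0,0],[0,0,0.01],[0,0,0.04]],"twist":[[0,0,0],[0,0,0],[0,0,0],[0,0,0],[0,0,0]]}' |egrep "tcp|open|ft"
python3 -m jog '{"hand":[0.6,0.6,0.6,0.6,0.6],"slide":[[0,0,0.05],[0.005,-0.03,0.04],[0.01,-0.04,0.025],[0.01,-0.04,0.02],[0.01,-0.04,0.02]],"twist":[[0,0,0],[0,0,0],[0,0,0],[0,0,0],[0,0,0]]}' |egrep "tcp|open|ft"
python3 - <<'E'
from h import *
p=snapshot("wrist"); np.save("g1.npy",p,allow_pickle=True)
from h import *
im=rect(p,340,610,130,420,45); hsv=cv2.cvtColor(im,cv2.COLOR_BGR2HSV)
for r in regions_of(p,"gauge_center")[:2]:
    m=r["mask"]; ys,xs=np.nonzero(m); print(r["p"],px(r["at"]).round(),at_z(p,px(r["at"]),45).round(1))
for q,z in dict(gauge_center=32,cut_vblock=35,cut_dial=30,cut_square=29,cut_caliper=28).items():
    for r in tip_of(p,q)[:1]: print(q,round(r["p"],2),np.round(at_z(p,px(r["at"]),z)[:2],1))
cv2.imwrite("pics/g1.png",cv2.resize(im,None,fx=1.3,fy=1.3))
E
python3 -m jog '{"hand":[0.6,0.6,0.6,0.6,0.6],"slide":[[0.015,-0.045,0],[0.015,-0.045,0],[0.015,-0.045,0],[0.015,-0.045,0],[0,0,0]],"twist":[[0,0,0],[0,0,0],[0,0,0],[0,0,0],[0,0,0]]}' |egrep "tcp|open|ft"
python3 - <<'E'
from h import *
p=snapshot("wrist"); np.save("f1.npy",p,allow_pickle=True); cv2.imwrite("pics/f1.png",cv2.resize(p["pixels"],(800,600)))
for q,z in dict(square_center=10,caliper_center=9,dial_center=11,vblock_center=16).items():
    for r in tip_of(p,q)[:2]: print(q,round(r["p"],2),np.round(px(r["at"])),np.round(at_z(p,px(r["at"]),z)[:2],1))
E
```

```text
tcp_pos: [418.8, 292.2, 80.9]
ft_force: [0.0, 1.1, -0.1]
opening: 0.45
tcp_pos: [455.1, 142.0, 239.1]
ft_force: [0.3, -0.1, 0.4]
opening: 0.597
0.95 [253.  28.] [420.3 287.9  45. ]
0.58 [309.  88.] [477.6 236.5  45. ]
gauge_center 0.87 [421.1 293.9]
cut_dial 0.73 [428.1 189.2]
cut_caliper 0.97 [528.2 263.2]
tcp_pos: [516.4, -42.0, 237.1]
ft_force: [-0.4, -0.4, 1.0]
opening: 0.6
square_center 0.91 [268. 152.] [501.1 -16.7]
caliper_center 0.82 [363. 108.] [603.8  36.9]
caliper_center 0.64 [117. 119.] [332.4   9.5]
vblock_center 0.68 [408. 275.] [ 679.2 -157.2]
vblock_center 0.64 [229. 348.] [ 463.2 -273.3]
```

View pics/f1.png

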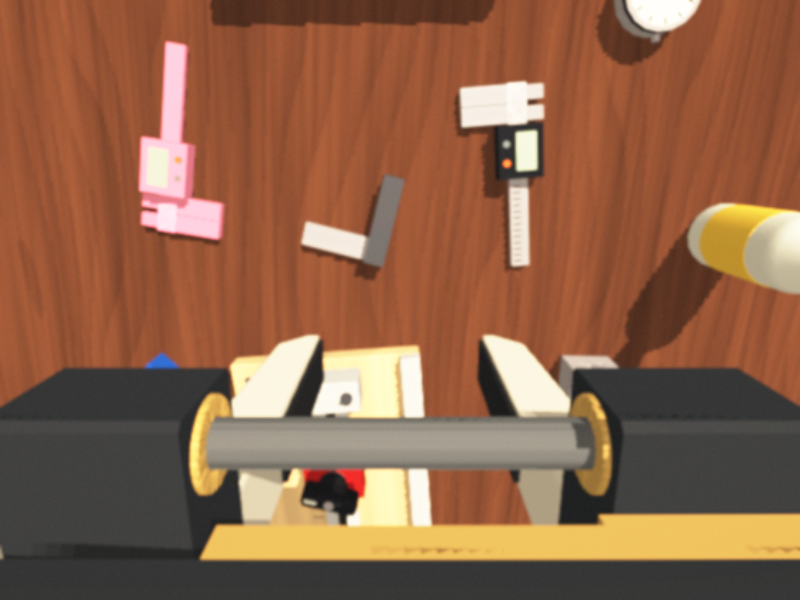

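View: the dark stock of the square runs (393,180)→(375,262), with the blade to the left end at (303,235). The caliper housing (519,150) has a long jaw to the left at (490,105); the pink look-alike at (165,165) is excluded by colour. Each tool's +y points up in the picture (world +y), as in the cutouts. The stop (333,480) stands as set.

Square next.

```bash

python3 -m jog '{"hand":[0.5,0.5,0.5,0.5,0.5],"slide":[[-0.007,0.012,-0.03],[-0.007,0.012,-0.03],[0,0,-0.03],[0,0,-0.03],[0,0,0]],"twist":[[0,0,-0.09],[0,0,-0.09],[0,0,-0.1],[0,0,0],[0,0,0]]}'
cat > part.py <<'E'
from h import *
import sys
# usage: part.py name ztip ztop
n,zt,zs=sys.argv[1],float(sys.argv[2]),float(sys.argv[3])
p=snapshot("wrist"); np.save("last.npy",p,allow_pickle=True); cv2.imwrite("pics/last.png",p["pixels"])
o=get_obs(); T=np.array(o["tcp_pos"]); print("tcp",T.round(1),np.round(o["eef_rot"],3))
for r in tip_of(p,n)[:2]: print("tip",round(r["p"],2),np.round(px(r["at"])),np.round(at_z(p,px(r["at"]),zt)[:2],1))
for r in regions_of(p,n)[:2]:
    m=r["mask"]; pts=np.argwhere(m)[:,::-1].astype(float)
    W=np.array([at_z(p,q,zs)[:2] for q in pts[::max(1,len(pts)//1500)]],np.float32)
    (c,s,a)=cv2.minAreaRect(W); print("reg",round(r["p"],2),"px",px(r["at"]).round(),"rect",np.round(c,1),np.round(s,1),round(a,1))
E
python3 part.py square_center 10 20
python3 - <<'E'
from h import *
p=np.load("last.npy",allow_pickle=True).item()
im=rect(p,420,580,-100,80,20); hsv=cv2.cvtColor(im,cv2.COLOR_BGR2HSV)
d=(hsv[...,1]<90)&(hsv[...,2]<130); 
for c in comps(cv2.morphologyEx(d.astype(np.uint8),cv2.MORPH_OPEN,np.ones((5,5))),580,80): print("dark",c)
E
```

```text
clock: 41.2
tcp_pos: [499.1, -10.6, 114.8]
eef_rot: [-3.136, 0.001, 1.356]
ft_force: [-0.5, 0.7, 0.2]
opening: 0.5
grasp_force: 0.0
tcp [500.  -11.2 116.5] [-3.138e+00  1.000e-03  1.356e+00]
tip 0.59 [283. 209.] [499.4 -17.8]
reg 0.88 px [283. 230.] rect [478.4 -13.7] [72.6 64.7] 78.4
dark ([530.5, -72.80000305175781], [16.0, 48.5], 90.0, 456)
dark ([498.20001220703125, -35.20000076293945], [15.8, 37.9], 78.0, 463)
dark ([442.1000061035156, -54.0], [15.5, 49.8], 68.0, 463)
```

```bash

python3 -m jog '{"hand":[0.5,0.5,0.5,0.5,0.5],"slide":[[0.001,-0.006,-0.04],[0,0,-0.04],[0,0,-0.02],[0,0,0],[0,0,0]],"twist":[[0,0,0],[0,0,0],[0,0,0],[0,0,0],[0,0,0]]}'
python3 part.py square_center 10 20
```

```text
clock: 41.85
tcp_pos: [502.9, -18.6, 18.7]
eef_rot: [3.14, -0.0, 1.353]
ft_force: [0.4, 0.7, 0.5]
opening: 0.503
grasp_force: 0.0
tcp [503.2 -18.6  19.1] [ 3.139e+00 -1.000e-03  1.353e+00]
tip 0.97 [280. 245.] [502.9 -18.3]
reg 0.57 px [274. 242.] rect [495.4  -9.1] [58.7 33.6] 77.5
```

```bash

python3 -m jog '{"hand":[0.5,0.3,0.1,0,0],"slide":[[0,0,-0.0068],[0,0,0],[0,0,0],[0,0,0],[0,0,0]],"twist":[[0,0,0],[0,0,0],[0,0,0],[0,0,0],[0,0,0]]}' 45
python3 -m jog '{"hand":[0,0,0,0,0],"slide":[[0,0,0],[0,0,0.01],[0,0,0.02],[0,0,0.03],[0,0,0]],"twist":[[0,0,0],[0,0,0],[0,0,0],[0,0,0],[0,0,0]]}' 45
```

```text
clock: 42.5
tcp_pos: [502.2, -18.7, 10.7]
eef_rot: [3.142, 0.0, 1.353]
ft_force: [-0.7, 0.5, -0.5]
opening: 0.202
grasp_force: 0.0
clock: 43.0
tcp_pos: [503.3, -18.7, 73.6]
eef_rot: [3.138, -0.001, 1.353]
ft_force: [-0.3, -0.6, -2.5]
opening: 0.165
grasp_force: 44.9
```

```bash

python3 -m jog '{"hand":[0,0,0,0,0],"slide":[[0.004,0.044,0.004],[0.004,0.044,0.004],[0.004,0.044,0.004],[0.004,0.044,0.004],[0.004,0.044,0]],"twist":[[0,0,0.055],[0,0,0.055],[0,0,0.055],[0,0,0.055],[0,0,0.057]]}' 45 >/dev/null
python3 -m jog '{"hand":[0,0,0,0,0],"slide":[[0.004,0.044,0],[0.004,0.044,0],[0.004,0.044,0],[0.001,0.012,0],[0,0,0]],"twist":[[0,0,0],[0,0,0],[0,0,0],[0,0,0],[0,0,0]]}' 45
python3 -m jog '{"hand":[0,0,0,0,0],"slide":[[0,0,0],[0,0,0],[0,0,0],[0,0,0],[0,0,0]],"twist":[[0,0,0],[0,0,0],[0,0,0],[0,0,0],[0,0,0]]}' 45
python3 cut.py s1; cp pics/s1.png pics/s1v.png; python3 - <<'E'
from h import *
p=np.load("s1.npy",allow_pickle=True).item()
cv2.imwrite("pics/s1c.png",cv2.resize(p["pixels"][60:330,120:480],(800,600)))
E
```

```text
clock: 44.0
tcp_pos: [534.1, 348.0, 85.7]
eef_rot: [-3.141, -0.0, 1.634]
ft_force: [0.3, -0.7, -3.3]
opening: 0.17
grasp_force: 44.9
clock: 44.5
tcp_pos: [535.4, 344.7, 86.8]
eef_rot: [3.142, -0.0, 1.629]
ft_force: [-0.2, 0.4, -2.4]
opening: 0.166
grasp_force: 44.9
([477.20001220703125, 229.39999389648438], [57.5, 266.1], 3.3, 7075)
([569.0999755859375, 276.29998779296875], [7.8, 58.0], 96.0, 320)
([539.0999755859375, 362.6000061035156], [18.3, 62.2], 93.6, 539)
([503.0, 331.20001220703125], [19.9, 44.2], 3.7, 694)
([509.5, 272.79998779296875], [8.5, 58.5], 90.9, 349)
([423.3999938964844, 355.8999938964844], [37.2, 59.0], 93.8, 2165)
([410.79998779296875, 306.5], [27.6, 53.1], 43.5, 969)
[535.3 344.9  86.8] [ 3.142 -0.     1.629] [-0.93  0.69  0.41  1.93 -0.46  0.61 -0.16]
```

View pics/s1c.png

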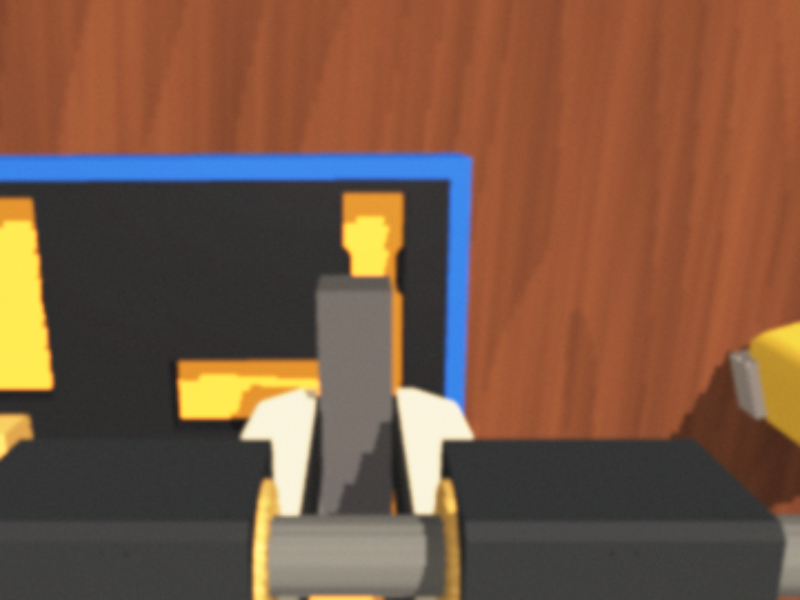

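The crop shows the square held straight. Its cutout's far end is at (342..404,193) and the blade slot's left end at (178,360..420). I compute the correction.

```bash
python3 - <<'E'
from h import *
p=np.load("s1.npy",allow_pickle=True).item(); T=np.array([535.3,344.9,86.8]); ph=.061
d=np.array([-np.sin(ph),np.cos(ph)]); e=np.array([np.cos(ph),np.sin(ph)])
f=lambda c,r,z: at_z(p,(120+c/2.2222,60+r/2.2222),z)[:2]
A=[f(342,193,30),f(404,193,30)]; print("w",np.linalg.norm(A[1]-A[0]),"centre from end",np.mean(A,0)-36*d)
B=[f(178,360,30),f(178,420,30)]; print("slot w",np.linalg.norm(B[1]-B[0]),"centre",np.mean(B,0)+61*e+26*d)
for z,r,c in ((95,289,(318,391)),(75,277,(319,391))):
    H=[f(x,r,z) for x in c]; m=np.mean(H,0)-T[:2]; print("held end rel TCP y %.1f x %.1f"%(m@d,m@e),"w",np.linalg.norm(H[1]-H[0]),"ang",np.arctan2(*(H[1]-H[0])[::-1]))
R=[f(318,289,95),f(318,420,95),f(391,289,95)]; v=R[0]-R[1]; print("stock yaw",np.arctan2(-v[0],v[1]))
# outline in w1 at z30 for reference
E
```

```text
w 17.787928352046738 centre from end [539.71191207 356.90731736]
slot w 19.506389550601437 centre [540.96725685 359.21951175]
held end rel TCP y 33.9 x -0.1 w 15.27129607470971 ang 0.057866261980118794
held end rel TCP y 32.3 x -0.0 w 16.91861560488062 ang 0.05787176720366334
stock yaw 0.04560333914944817
```

```bash

python3 -m jog '{"hand":[0,0,0,0,0],"slide":[[0.0043,0.0139,-0.01],[0,0,-0.02],[0,0,-0.01],[0,0,0],[0,0,0]],"twist":[[0,0,0],[0,0,0],[0,0,0],[0,0,0],[0,0,0]]}' 45
python3 -m jog '{"hand":[0,0,0,0,0],"slide":[[0,0,-0.002],[0,0,-0.002],[0,0,-0.002],[0,0,0],[0,0,0]],"twist":[[0,0,0],[0,0,0],[0,0,0],[0,0,0],[0,0,0]]}' 45
```

```text
clock: 45.05
tcp_pos: [539.6, 359.2, 46.4]
eef_rot: [-3.141, 0.001, 1.63]
ft_force: [-0.2, 0.2, -1.9]
opening: 0.164
grasp_force: 44.9
clock: 45.55
tcp_pos: [539.5, 359.3, 40.7]
eef_rot: [3.141, -0.0, 1.63]
ft_force: [0.6, -0.2, -2.3]
opening: 0.165
grasp_force: 44.9
```

```bash

python3 -m jog '{"hand":[0,0,0,0,0],"slide":[[0,0,-0.0015],[0,0,-0.0015],[0,0,0],[0,0,0],[0,0,0]],"twist":[[0,0,0],[0,0,0],[0,0,0],[0,0,0],[0,0,0]]}' 45
python3 t.py
```

```text
clock: 46.05
tcp_pos: [539.5, 359.2, 37.6]
eef_rot: [-3.142, 0.0, 1.63]
ft_force: [-0.1, 0.4, -2.4]
opening: 0.165
grasp_force: 44.9
{'joint_pos': [-0.906, 0.767, 0.365, 1.922, -0.501, 0.542, -0.14], 'wrist_torque': [-0.126, 0.027, -0.028]}
```

```bash

python3 -m jog '{"hand":[0,0,0,0,0],"slide":[[0,0,-0.0015],[0,0,-0.0015],[0,0,0],[0,0,0],[0,0,0]],"twist":[[0,0,0],[0,0,0],[0,0,0],[0,0,0],[0,0,0]]}' 45
python3 -m jog '{"hand":[0,0,0,0,0],"slide":[[0,0,-0.0015],[0,0,-0.001],[0,0,0],[0,0,0],[0,0,0]],"twist":[[0,0,0],[0,0,0],[0,0,0],[0,0,0],[0,0,0]]}' 45
python3 t.py
```

```text
clock: 46.55
tcp_pos: [539.9, 359.2, 34.8]
eef_rot: [3.141, -0.0, 1.63]
ft_force: [0.1, -1.3, 2.6]
opening: 0.159
grasp_force: 44.9
clock: 47.05
tcp_pos: [539.5, 359.2, 32.0]
eef_rot: [3.142, 0.0, 1.63]
ft_force: [1.5, -1.6, 2.1]
opening: 0.169
grasp_force: 44.9
{'joint_pos': [-0.902, 0.775, 0.359, 1.924, -0.505, 0.532, -0.137], 'wrist_torque': [-0.507, -0.225, -0.031]}
```

```bash

python3 -m jog '{"hand":[0,0,0.22,0.22,0.22],"slide":[[0,0,-0.0008],[0,0,0],[0,0,0],[0,0,0],[0,0,0.01]],"twist":[[0,0,0],[0,0,0],[0,0,0],[0,0,0],[0,0,0]]}' 45
python3 -m jog '{"hand":[0.22,0.22,0,0,0],"slide":[[0,0,0.01],[0,0,0.01],[0,-0.002,0],[0,0,0],[0,0,0]],"twist":[[0,0,0],[0,0,0],[0,0,0],[0,0,0],[0,0,0]]}' 45
python3 -m jog '{"hand":[0,0,0,0,0],"slide":[[0,0,-0.01],[0,0,-0.006],[0,0,-0.002],[0,0,-0.002],[0,0,0]],"twist":[[0,0,0],[0,0,0],[0,0,0],[0,0,0],[0,0,0]]}' 45
```

```text
clock: 47.55
tcp_pos: [538.5, 359.3, 40.5]
eef_rot: [-3.139, 0.001, 1.63]
ft_force: [0.2, 0.6, -0.5]
opening: 0.221
grasp_force: 0.0
clock: 48.05
tcp_pos: [539.3, 357.2, 61.2]
eef_rot: [-3.141, 0.0, 1.63]
ft_force: [-0.0, -0.8, 0.7]
opening: 0.026
grasp_force: 0.0
clock: 48.55
tcp_pos: [539.4, 357.1, 40.9]
eef_rot: [-3.141, 0.0, 1.63]
ft_force: [-0.3, -0.1, -0.2]
opening: 0.006
grasp_force: 0.0
```

```bash

python3 -m jog '{"hand":[0,0,0,0,0],"slide":[[0,0,-0.001],[0,0,-0.001],[0,0,-0.001],[0,0,0],[0,0,0]],"twist":[[0,0,0],[0,0,0],[0,0,0],[0,0,0],[0,0,0]]}' |egrep "tcp|ft"
python3 -m jog '{"hand":[0,0,0,0,0],"slide":[[0,0,-0.001],[0,0,-0.001],[0,0,0],[0,0,0],[0,0,0]],"twist":[[0,0,0],[0,0,0],[0,0,0],[0,0,0],[0,0,0]]}' |egrep "tcp|ft"
```

```text
tcp_pos: [540.2, 357.7, 39.4]
ft_force: [-1.9, 0.1, 8.9]
tcp_pos: [540.3, 357.7, 39.3]
ft_force: [-4.9, -2.7, 28.5]
```

Square is seated (fingertips stop at 39.3 with 28 N; home top is 39). Caliper next.

```bash

python3 -m jog '{"hand":[0,0.3,0.6,0.7,0.7],"slide":[[0,0,0.03],[0,0,0.04],[0.005,-0.03,0.03],[0.01,-0.047,0],[0.01,-0.047,0]],"twist":[[0,0,0],[0,0,0],[0,0,0],[0,0,0],[0,0,0]]}' >/dev/null
python3 -m jog '{"hand":[0.7,0.7,0.7,0.7,0.7],"slide":[[0.01,-0.048,0.01],[0.01,-0.048,0.01],[0.01,-0.048,0],[0.01,-0.044,0],[0,0,0]],"twist":[[0,0,-0.02],[0,0,-0.02],[0,0,-0.02],[0,0,0],[0,0,0]]}' | egrep "tcp|eef"
python3 part.py caliper_center 9 18
python3 - <<'E'
from h import *
p=np.load("last.npy",allow_pickle=True).item()
im=rect(p,540,680,-80,160,18); hsv=cv2.cvtColor(im,cv2.COLOR_BGR2HSV)
d=(hsv[...,2]<60); 
for c in comps(cv2.morphologyEx(d.astype(np.uint8),cv2.MORPH_CLOSE,np.ones((45,45))),680,160): print("housing",c)
s=(hsv[...,1]<60)&(hsv[...,2]>140)
im=rect(p,540,680,-80,160,8); hsv=cv2.cvtColor(im,cv2.COLOR_BGR2HSV); s=(hsv[...,1]<60)&(hsv[...,2]>140)
for c in comps(s,680,160,amin=200): print("steel",c)
for q,z in dict(dial_center=11,vblock_center=16).items():
    r=None
E
```

```text
tcp_pos: [605.5, 37.3, 157.3]
eef_rot: [3.139, 0.003, 1.56]
tcp [604.9  41.2 156.8] [3.141e+00 1.000e-03 1.564e+00]
tip 0.93 [277. 189.] [602.6  37.8]
reg 0.97 px [272. 177.] rect [592.7  21.1] [ 59.1 134.6] 5.2
reg 0.61 px [ 10. 242.] rect [368.5  10.3] [98.4 43.9] 77.8
housing ([672.5, -36.20000076293945], [15.0, 53.5], 90.0, 622)
housing ([602.2000122070312, 40.5], [32.7, 41.6], 98.1, 1314)
steel ([672.0, 144.5], [16.0, 31.0], 90.0, 405)
steel ([610.2000122070312, -76.5], [6.0, 139.5], 0.0, 764)
steel ([610.2999877929688, -16.700000762939453], [14.0, 66.0], 97.8, 893)
steel ([587.0, 72.30000305175781], [30.7, 61.8], 7.6, 1660)
steel ([606.7999877929688, 37.599998474121094], [16.6, 30.1], 97.7, 492)
```

```bash

python3 -m jog '{"hand":[0.55,0.55,0.55,0.55,0.55],"slide":[[-0.0022,-0.0017,-0.04],[0,0,-0.04],[0,0,-0.03],[0,0,0],[0,0,0]],"twist":[[0,0,0.073],[0,0,0.072],[0,0,0],[0,0,0],[0,0,0]]}' | egrep "tcp|eef"
python3 part.py caliper_center 9 18
python3 - <<'E'
from h import *
p=np.load("last.npy",allow_pickle=True).item()
im=rect(p,540,680,-80,160,18); hsv=cv2.cvtColor(im,cv2.COLOR_BGR2HSV)
d=(hsv[...,2]<60); 
for c in comps(cv2.morphologyEx(d.astype(np.uint8),cv2.MORPH_CLOSE,np.ones((45,45))),680,160): print("housing",c)
im=rect(p,540,680,-80,160,8); hsv=cv2.cvtColor(im,cv2.COLOR_BGR2HSV); s=(hsv[...,1]<60)&(hsv[...,2]>140)
for c in comps(s,680,160,amin=200): print("steel",c)
E
```

```text
tcp_pos: [602.0, 44.8, 46.4]
eef_rot: [-3.14, -0.0, 1.716]
tcp [602.7  44.6  47.3] [ 3.141 -0.     1.716]
tip 0.68 [281. 238.] [603.3  38.4]
reg 0.78 px [273. 210.] rect [596.4  23. ] [ 58.7 133.6] 9.3
housing ([610.2000122070312, -53.0], [53.0, 139.5], 0.0, 1885)
housing ([604.0, 35.099998474121094], [55.8, 91.7], 8.2, 2492)
steel ([673.2000122070312, 145.1999969482422], [13.5, 29.5], 90.0, 326)
steel ([610.2000122070312, -11.600000381469727], [19.7, 143.6], 8.2, 2733)
steel ([655.7999877929688, 28.0], [20.2, 50.6], 135.0, 690)
steel ([613.2999877929688, -36.900001525878906], [13.5, 24.1], 97.1, 258)
steel ([587.0999755859375, 72.19999694824219], [30.5, 61.6], 8.1, 1673)
steel ([607.4000244140625, 35.900001525878906], [16.7, 30.2], 98.1, 490)
steel ([553.0999755859375, 13.199999809265137], [20.9, 49.6], 74.2, 746)
steel ([553.0, -47.5], [18.2, 26.8], 96.7, 347)
```

```bash

python3 -m jog '{"hand":[0.55,0.55,0.55,0.55,0.55],"slide":[[0.0006,-0.0056,-0.01],[0,0,-0.02],[0,0,-0.005],[0,0,0],[0,0,0]],"twist":[[0,0,-0.006],[0,0,0],[0,0,0],[0,0,0],[0,0,0]]}' | egrep "tcp|eef"
python3 part.py caliper_center 9 18
```

```text
tcp_pos: [603.1, 37.8, 11.7]
eef_rot: [3.141, 0.0, 1.709]
tcp [603.2  37.9  11.9] [3.141 0.    1.709]
tip 0.85 [281. 248.] [603.1  38.6]
```

```bash

python3 -m jog '{"hand":[0.4,0.3,0.2,0.1,0],"slide":[[0,0,0],[0,0,0],[0,0,0],[0,0,0],[0,0,0]],"twist":[[0,0,0],[0,0,0],[0,0,0],[0,0,0],[0,0,0]]}' 45 | egrep "tcp|open|grasp"
python3 -m jog '{"hand":[0,0,0,0,0],"slide":[[0,0,0],[0,0,0.01],[0,0,0.02],[0,0,0.03],[0,0,0]],"twist":[[0,0,0],[0,0,0],[0,0,0],[0,0,0],[0,0,0]]}' 45
python3 part.py caliper_center 70 79
```

```text
tcp_pos: [603.0, 38.1, 11.5]
opening: 0.356
grasp_force: 45.0
clock: 53.0
tcp_pos: [604.5, 37.9, 74.6]
eef_rot: [3.137, 0.0, 1.708]
ft_force: [0.9, 0.3, -1.8]
opening: 0.355
grasp_force: 45.0
tcp [603.8  38.1  73.1] [3.139 0.    1.709]
tip 0.61 [279. 251.] [604.   36.3]
reg 0.8 px [270. 208.] rect [594.5  29.2] [ 58.  117.5] 6.8
```

```bash
cat > tm.py <<'E'
from h import *
S=2
def poly(name):
    r=lambda x0,x1,y0,y1:[(x0,y0),(x1,y0),(x1,y1),(x0,y1)]
    return {"gauge":[r(-16,16,-26,26)],"vblock":[r(-21,21,-31,31)],
     "square":[r(-9,9,-36,36),r(-61,0,-36,-16)],
     "caliper":[r(-18,18,-21,21),r(-8,8,-91,51),r(-43,20,19,51)],
     "dial":[[(28*np.cos(a),28*np.sin(a)) for a in np.linspace(0,2*np.pi,40)],r(-5,5,0,67)]}[name]
def match(p,name,guess,yaw=.061,z=30,rad=9):
    h=110; x,y=guess
    im=rect(p,x-h,x+h,y-h,y+h,z,S); hsv=cv2.cvtColor(im,cv2.COLOR_BGR2HSV)
    m=((hsv[...,0]>12)&(hsv[...,0]<40)&(hsv[...,1]>110)&(hsv[...,2]>110)).astype(np.float32)
    best=None
    for ya in np.arange(yaw-.04,yaw+.041,.02):
        t=np.zeros((2*(h-rad-1)*S,)*2,np.uint8); n=t.shape[0]/2
        R=np.array([[np.cos(ya),-np.sin(ya)],[np.sin(ya),np.cos(ya)]])
        for q in poly(name):
            w=np.array(q)@R.T; cv2.fillPoly(t,[np.stack([n-w[:,1]*S,n-w[:,0]*S],-1).round().astype(np.int32)],1)
        t=t.astype(np.float32)
        ring=cv2.dilate(t,np.ones((9*S//2*2+1,)*2))-t
        k=t-ring*.9
        c=cv2.matchTemplate(m,k,cv2.TM_CCORR); _,v,_,l=cv2.minMaxLoc(c)
        v/=t.sum(); o=((m.shape[0]-t.shape[0])/2)
        if best is None or v>best[0]: best=(round(float(v),3),round(x-(l[1]-o)/S,1),round(y-(l[0]-o)/S,1),round(float(ya),3))
    return best
G=dict(gauge=(420,292),vblock=(419,353),square=(538,357),caliper=(530,263),dial=(430,191))
if __name__=="__main__":
    for f in ("w1","top","g1"):
        p=np.load(f+".npy",allow_pickle=True).item()
        for n in G: print(f,n,match(p,n,G[n]))
E
python3 - <<'E'
import sys; sys.argv=["x"]
from tm import *
w=np.load("w1.npy",allow_pickle=True).item()
for n in G: print("w1",n,match(w,n,G[n]))
g=np.load("g1.npy",allow_pickle=True).item()
for n in ("vblock","square","caliper","dial"): print("g1",n,match(g,n,G[n]))
E
python3 -m jog '{"hand":[0,0,0,0,0],"slide":[[-0.0148,0.0434,0.003],[-0.0148,0.0434,0.003],[-0.0148,0.0434,0.003],[-0.0148,0.0434,0],[-0.0148,0.0434,0]],"twist":[[0,0,-0.039],[0,0,-0.039],[0,0,0],[0,0,0],[0,0,0]]}' 45 >/dev/null
python3 -m jog '{"hand":[0,0,0,0,0],"slide":[[0,0,0],[0,0,0],[0,0,0],[0,0,0],[0,0,0]],"twist":[[0,0,0],[0,0,0],[0,0,0],[0,0,0],[0,0,0]]}' 45
python3 - <<'E'
from h import *
p=snapshot("wrist"); np.save("cal1.npy",p,allow_pickle=True); cv2.imwrite("pics/cal1.png",p["pixels"])
for q,z in dict(cut_caliper=28,caliper_center=75).items():
    for r in tip_of(p,q)[:2]: print(q,round(r["p"],2),np.round(px(r["at"])),np.round(at_z(p,px(r["at"]),z)[:2],1))
E
```

```text
w1 gauge (0.908, 420.0, 292.0, 0.081)
w1 vblock (0.943, 419.0, 353.5, 0.041)
w1 square (0.851, 537.0, 357.0, 0.041)
w1 caliper (0.893, 530.0, 262.0, 0.061)
w1 dial (0.915, 428.5, 193.0, 0.081)
g1 vblock (0.005, 421.5, 343.0, 0.021)
g1 square (0.199, 537.5, 352.5, 0.061)
g1 caliper (0.923, 531.5, 259.5, 0.061)
g1 dial (0.911, 430.0, 189.5, 0.081)
clock: 54.15
tcp_pos: [529.4, 253.5, 80.3]
eef_rot: [-3.142, 0.001, 1.628]
ft_force: [1.0, -0.2, -1.4]
opening: 0.359
grasp_force: 45.0
caliper_center 0.92 [278. 250.] [528.5 252.3]
```

```bash
python3 - <<'E'
from h import *
p=np.load("cal1.npy",allow_pickle=True).item(); hsv=cv2.cvtColor(p["pixels"],cv2.COLOR_BGR2HSV)
Y=((hsv[...,0]>12)&(hsv[...,0]<40)&(hsv[...,1]>110)&(hsv[...,2]>110))
W=(hsv[...,1]<60)&(hsv[...,2]>110)
def runs(m,r,lo=150,hi=420):
    x=np.flatnonzero(np.diff(np.r_[0,m[r,lo:hi].astype(int),0])); return [(a+lo,b+lo) for a,b in zip(x[::2],x[1::2]) if b-a>5]
for r in range(110,250,5): print(r,"Y",runs(Y,r),"W",runs(W,r))
E
```

```text
110 Y [] W [(np.int64(210), np.int64(322))]
115 Y [(np.int64(208), np.int64(321))] W []
120 Y [(np.int64(210), np.int64(218))] W []
125 Y [] W []
130 Y [(np.int64(215), np.int64(323))] W []
135 Y [(np.int64(215), np.int64(323))] W []
140 Y [(np.int64(216), np.int64(323))] W []
145 Y [(np.int64(215), np.int64(323))] W []
150 Y [(np.int64(215), np.int64(323))] W []
155 Y [] W [(np.int64(194), np.int64(319))]
160 Y [] W [(np.int64(194), np.int64(320))]
165 Y [] W [(np.int64(195), np.int64(320))]
170 Y [] W [(np.int64(195), np.int64(320))]
175 Y [] W [(np.int64(195), np.int64(296))]
180 Y [(np.int64(295), np.int64(314))] W [(np.int64(196), np.int64(294))]
185 Y [] W [(np.int64(196), np.int64(321))]
190 Y [] W [(np.int64(196), np.int64(321))]
195 Y [] W [(np.int64(197), np.int64(321))]
200 Y [] W [(np.int64(197), np.int64(321))]
205 Y [(np.int64(295), np.int64(310))] W [(np.int64(197), np.int64(294)), (np.int64(311), np.int64(319))]
210 Y [] W [(np.int64(266), np.int64(295))]
215 Y [] W []
220 Y [] W []
225 Y [] W []
230 Y [] W [(np.int64(272), np.int64(305))]
235 Y [] W [(np.int64(272), np.int64(305))]
240 Y [] W [(np.int64(221), np.int64(244)), (np.int64(254), np.int64(262)), (np.int64(272), np.int64(305)), (np.int64(318), np.int64(342))]
245 Y [] W [(np.int64(216), np.int64(242)), (np.int64(253), np.int64(263)), (np.int64(272), np.int64(305)), (np.int64(319), np.int64(348))]
```

```bash
python3 - <<'E'
from h import *
p=np.load("cal1.npy",allow_pickle=True).item(); o=get_obs(); T=np.array(o["tcp_pos"]); print(T.round(1)); ph=.061
d=np.array([-np.sin(ph),np.cos(ph)]); e=np.array([np.cos(ph),np.sin(ph)])
g=cv2.cvtColor(p["pixels"],cv2.COLOR_BGR2GRAY).astype(int)
print("col250",g[118:170,250].tolist()); print("hsvcol", [tuple(int(v) for v in p["pixels"][r,250]) for r in range(124,160,3)])
rel=lambda c,r,z:(lambda v:(round(float(v@e),1),round(float(v@d),1)))(at_z(p,(c,r),z)[:2]-T[:2])
print("cut L/R",rel(215,140,30),rel(323,140,30)); print("part top L/R",rel(194.5,160,76.8),rel(319.8,160,76.8)); print("part L/R 200",rel(197,200,76.8),rel(321,200,76.8))
for r in (125,126,127,128,129): print(r,"cut end y",rel(250,r,30))
for r in (152,153,154,155,156,157,158): print(r,"part end",rel(250,r,76.8),rel(250,r,68.8))
E
```

```text
[529.2 254.3  80.4]
col250 [155, 122, 78, 57, 56, 53, 54, 52, 59, 88, 130, 160, 167, 167, 167, 166, 165, 167, 165, 165, 165, 164, 176, 201, 221, 225, 225, 225, 225, 224, 225, 225, 225, 224, 220, 224, 233, 234, 234, 235, 235, 233, 233, 232, 232, 233, 231, 230, 233, 232, 233, 233]
hsvcol [(53, 53, 56), (50, 81, 116), (53, 156, 232), (52, 155, 231), (51, 153, 231), (50, 152, 231), (81, 231, 255), (87, 237, 255), (87, 237, 255), (137, 226, 254), (218, 231, 242), (220, 233, 243)]
cut L/R (-39.8, 52.1) (26.7, 51.8)
part top L/R (-41.6, 45.9) (19.6, 45.7)
part L/R 200 (-41.6, 25.7) (20.8, 25.5)
125 cut end y (-18.0, 61.0)
126 cut end y (-18.0, 60.4)
127 cut end y (-18.1, 59.8)
128 cut end y (-18.1, 59.2)
129 cut end y (-18.1, 58.6)
152 part end (-14.4, 49.7) (-15.1, 48.8)
153 part end (-14.4, 49.2) (-15.1, 48.3)
154 part end (-14.4, 48.7) (-15.1, 47.8)
155 part end (-14.4, 48.2) (-15.1, 47.3)
156 part end (-14.4, 47.7) (-15.1, 46.8)
157 part end (-14.4, 47.3) (-15.1, 46.3)
158 part end (-14.4, 46.8) (-15.1, 45.8)
```

```bash
python3 - <<'E'
from h import *
ph=.061; d=np.array([-np.sin(ph),np.cos(ph)]); e=np.array([np.cos(ph),np.sin(ph)])
for f,C in (("w1",(530,262)),("g1",(531.5,259.5))):
    p=np.load(f+".npy",allow_pickle=True).item(); S=2
    u=np.arange(-60,40,.5); v=np.arange(-100,64,4.)
    U,V=np.meshgrid(u,v); P=np.array(C)+U[...,None]*e+V[...,None]*d
    P=np.concatenate([P,np.full(P.shape[:2]+(1,),30.)],-1)
    m=proj(p,P.reshape(-1,3)).reshape(P.shape[:2]+(2,)).astype(np.float32)
    im=cv2.remap(p["pixels"],m[...,0],m[...,1],cv2.INTER_LINEAR); hsv=cv2.cvtColor(im,cv2.COLOR_BGR2HSV)
    Y=((hsv[...,0]>12)&(hsv[...,0]<40)&(hsv[...,1]>110)&(hsv[...,2]>110))
    for i in range(len(v)):
        x=np.flatnonzero(np.diff(np.r_[0,Y[i].astype(int),0])); r=[(float(u[a]),float(u[min(b,199)])) for a,b in zip(x[::2],x[1::2]) if b-a>8]
        if r: print(f,v[i],r)
E
```

```text
w1 -88.0 [(-8.5, 9.0)]
w1 -84.0 [(-9.5, 10.0)]
w1 -80.0 [(-9.5, 9.5)]
w1 -76.0 [(-9.5, 10.0)]
w1 -72.0 [(-9.5, 9.5)]
w1 -68.0 [(-9.5, 10.0)]
w1 -64.0 [(-9.5, 10.0)]
w1 -60.0 [(-9.5, 10.0)]
w1 -56.0 [(-9.5, 10.0)]
w1 -52.0 [(-9.0, 10.0)]
w1 -48.0 [(-9.0, 10.0)]
w1 -44.0 [(-9.0, 9.5)]
w1 -40.0 [(-9.0, 10.0)]
w1 -36.0 [(-9.0, 10.0)]
w1 -32.0 [(-9.0, 9.5)]
w1 -28.0 [(-9.5, 10.0)]
w1 -24.0 [(-9.0, 10.0)]
w1 -20.0 [(-17.0, 17.0)]
w1 -16.0 [(-17.5, 18.0)]
w1 -12.0 [(-17.5, 18.0)]
w1 -8.0 [(-17.5, 18.0)]
w1 -4.0 [(-17.0, 17.5)]
w1 0.0 [(-16.5, 17.0)]
w1 4.0 [(-16.5, 17.5)]
w1 8.0 [(-17.5, 18.0)]
w1 12.0 [(-17.5, 18.0)]
w1 16.0 [(-17.5, 18.0)]
w1 20.0 [(-45.0, 23.0)]
w1 24.0 [(-45.0, 23.5)]
w1 28.0 [(-45.0, 23.5)]
w1 32.0 [(-45.0, 23.5)]
w1 36.0 [(-45.0, 23.0)]
w1 40.0 [(-45.0, 23.5)]
w1 44.0 [(-45.0, 23.0)]
w1 48.0 [(-44.5, 23.0)]
w1 52.0 [(-44.0, 23.0)]
w1 56.0 [(-47.5, 11.5)]
w1 60.0 [(-49.0, 21.5)]
g1 -88.0 [(-9.5, 9.5)]
g1 -84.0 [(-9.5, 9.5)]
g1 -80.0 [(-9.5, 9.5)]
g1 -76.0 [(-9.0, 9.0)]
g1 -72.0 [(-9.5, 9.5)]
g1 -68.0 [(-9.5, 9.5)]
g1 -64.0 [(-9.5, 9.5)]
g1 -60.0 [(-9.5, 9.0)]
g1 -56.0 [(-9.5, 9.5)]
g1 -52.0 [(-9.5, 9.5)]
g1 -48.0 [(-9.5, 9.5)]
g1 -44.0 [(-9.5, 9.0)]
g1 -40.0 [(-9.5, 9.5)]
g1 -36.0 [(-9.0, 9.5)]
g1 -32.0 [(-9.5, 9.5)]
g1 -28.0 [(-9.5, 9.0)]
g1 -24.0 [(-9.5, 10.0)]
g1 -20.0 [(-18.0, 17.5)]
g1 -16.0 [(-18.0, 17.5)]
g1 -12.0 [(-18.0, 17.5)]
g1 -8.0 [(-18.0, 17.5)]
g1 -4.0 [(-16.5, 16.5)]
g1 0.0 [(-16.5, 16.5)]
g1 4.0 [(-16.0, 16.5)]
g1 8.0 [(-18.0, 17.5)]
g1 12.0 [(-18.0, 17.5)]
g1 16.0 [(-18.0, 18.0)]
g1 20.0 [(-45.5, 22.5)]
g1 24.0 [(-45.5, 22.5)]
g1 28.0 [(-45.5, 22.5)]
g1 32.0 [(-45.5, 23.0)]
g1 36.0 [(-45.5, 22.5)]
g1 40.0 [(-45.5, 22.5)]
g1 44.0 [(-45.0, 23.0)]
g1 48.0 [(-45.0, 22.5)]
g1 60.0 [(-49.5, 21.0)]
```

```bash
python3 - <<'E'
from h import *
ph=.061; d=np.array([-np.sin(ph),np.cos(ph)]); e=np.array([np.cos(ph),np.sin(ph)])
for f,C in (("w1",(530.2,262)),("g1",(531.5,259.5))):
    p=np.load(f+".npy",allow_pickle=True).item()
    v=np.arange(-100,70,.5)
    for u in (-30,10,0,-13,-16.8,16.8,-17.2,17.2):
        P=np.array(C)+u*e+v[:,None]*d; m=proj(p,np.c_[P,np.full(len(v),30.)]).astype(np.float32)[:,None]
        hsv=cv2.cvtColor(cv2.remap(p["pixels"],m[...,0],m[...,1],cv2.INTER_LINEAR),cv2.COLOR_BGR2HSV)[:,0]
        Y=((hsv[:,0]>12)&(hsv[:,0]<40)&(hsv[:,1]>110)&(hsv[:,2]>110))
        x=np.flatnonzero(np.diff(np.r_[0,Y.astype(int),0])); print(f,u,[(float(v[a]),float(v[min(b,339)])) for a,b in zip(x[::2],x[1::2]) if b-a>5])
E
```

```text
w1 -30 [(17.5, 54.0), (56.0, 69.5)]
w1 10 [(-22.5, 54.0), (56.0, 69.5)]
w1 0 [(-90.0, 54.0), (55.5, 69.5)]
w1 -13 [(-21.5, 54.0), (55.5, 69.5)]
w1 -16.8 [(-20.5, 1.5), (2.0, 54.5), (55.5, 69.5)]
w1 16.8 [(-19.5, -1.5), (0.5, 3.5), (4.0, 54.0), (57.5, 69.5)]
w1 -17.2 [(-20.0, -3.5), (5.5, 54.5), (55.5, 69.5)]
w1 17.2 [(-18.0, -4.0), (6.5, 54.0), (58.0, 69.5)]
g1 -30 [(17.5, 51.5), (57.0, 64.0)]
g1 10 [(-23.5, 51.5), (57.0, 64.0)]
g1 0 [(-91.5, 51.5), (57.0, 64.0)]
g1 -13 [(-23.0, 51.5), (57.0, 64.0)]
g1 -16.8 [(-22.0, -3.0), (4.5, 51.5), (57.0, 64.0)]
g1 16.8 [(-20.5, -6.0), (6.5, 51.5), (58.5, 64.0)]
g1 -17.2 [(-21.5, -4.5), (6.0, 51.5), (57.0, 64.0)]
g1 17.2 [(-19.5, -14.5), (9.0, 51.5), (59.0, 64.0)]
```

```bash

python3 -m jog '{"hand":[0,0,0,0,0],"slide":[[0.0033,0.0095,-0.01],[0,0,-0.02],[0,0,-0.007],[0,0,0],[0,0,0]],"twist":[[0,0,0.003],[0,0,0],[0,0,0],[0,0,0],[0,0,0]]}' 45
python3 -m jog '{"hand":[0,0,0,0,0],"slide":[[0,0,-0.002],[0,0,-0.002],[0,0,-0.001],[0,0,0],[0,0,0]],"twist":[[0,0,0],[0,0,0],[0,0,0],[0,0,0],[0,0,0]]}' 45; python3 t.py
```

```text
clock: 54.8
tcp_pos: [532.3, 264.4, 43.3]
eef_rot: [-3.141, 0.0, 1.634]
ft_force: [-0.4, 0.5, -1.5]
opening: 0.358
grasp_force: 45.0
clock: 55.3
tcp_pos: [532.5, 264.3, 38.6]
eef_rot: [3.141, 0.0, 1.633]
ft_force: [0.5, -1.3, 1.7]
opening: 0.357
grasp_force: 45.0
{'joint_pos': [-0.787, 0.724, 0.352, 2.048, -0.541, 0.458, 0.038], 'wrist_torque': [-0.343, 0.015, 0.028]}
```

```bash

python3 -m jog '{"hand":[0,0,0,0,0],"slide":[[0,0,-0.0015],[0,0,-0.0015],[0,0,0],[0,0,0],[0,0,0]],"twist":[[0,0,0],[0,0,0],[0,0,0],[0,0,0],[0,0,0]]}' 45; python3 t.py
python3 -m jog '{"hand":[0,0,0,0,0],"slide":[[0,0,-0.0015],[0,0,-0.0015],[0,0,0],[0,0,0],[0,0,0]],"twist":[[0,0,0],[0,0,0],[0,0,0],[0,0,0],[0,0,0]]}' 45; python3 t.py
```

```text
clock: 55.8
tcp_pos: [532.7, 263.9, 35.9]
eef_rot: [3.141, 0.0, 1.633]
ft_force: [0.2, -4.8, 8.4]
opening: 0.358
grasp_force: 45.0
{'joint_pos': [-0.784, 0.727, 0.348, 2.049, -0.543, 0.453, 0.04], 'wrist_torque': [-0.748, 0.104, 0.093]}
clock: 56.3
tcp_pos: [533.0, 263.9, 35.1]
eef_rot: [3.14, -0.002, 1.633]
ft_force: [-5.8, -5.8, 35.7]
opening: 0.355
grasp_force: 45.1
{'joint_pos': [-0.781, 0.728, 0.345, 2.05, -0.546, 0.449, 0.043], 'wrist_torque': [-1.315, 1.48, 0.038]}
```

```bash

python3 -m jog '{"hand":[0,0,0,0,0],"slide":[[0,0,0.002],[0,-0.001,0],[0,0,0],[0,0,0],[0,0,0]],"twist":[[0,0,0],[0,0,0],[0,0,0],[0,0,0],[0,0,0]]}' 45; python3 t.py
python3 -m jog '{"hand":[0,0,0,0,0],"slide":[[0,0,-0.001],[0,0,-0.001],[0,0,0],[0,0,0],[0,0,0]],"twist":[[0,0,0],[0,0,0],[0,0,0],[0,0,0],[0,0,0]]}' 45; python3 t.py
```

```text
clock: 56.8
tcp_pos: [532.9, 263.5, 35.3]
eef_rot: [3.14, -0.001, 1.633]
ft_force: [-0.3, -2.0, 13.1]
opening: 0.36
grasp_force: 45.0
{'joint_pos': [-0.781, 0.728, 0.345, 2.05, -0.544, 0.45, 0.043], 'wrist_torque': [-0.482, 0.266, 0.015]}
clock: 57.3
tcp_pos: [532.6, 263.2, 32.3]
eef_rot: [3.141, 0.0, 1.634]
ft_force: [3.1, -4.5, 5.0]
opening: 0.357
grasp_force: 45.0
{'joint_pos': [-0.779, 0.732, 0.342, 2.051, -0.546, 0.445, 0.044], 'wrist_torque': [-0.924, -0.413, 0.053]}
```

```bash

python3 -m jog '{"hand":[0,0,0,0,0],"slide":[[0,0,-0.001],[0,0,0],[0,0,0],[0,0,0],[0,0,0]],"twist":[[0,0,0],[0,0,0],[0,0,0],[0,0,0],[0,0,0]]}' 45; python3 t.py
python3 -m jog '{"hand":[0.36,0.42,0.42,0.42,0.42],"slide":[[0,0,0],[0,0,0],[0,0,0],[0,0,0.01],[0,0,0.01]],"twist":[[0,0,0],[0,0,0],[0,0,0],[0,0,0],[0,0,0]]}' 45 | egrep "tcp|open"
python3 -m jog '{"hand":[0.42,0.2,0,0,0],"slide":[[0,0,0.01],[0,0,0],[0,0,0],[0,0,0],[0,0,0]],"twist":[[0,0,0],[0,0,0],[0,0,0],[0,0,0],[0,0,0]]}' 45 | egrep "tcp|open"
```

```text
clock: 57.8
tcp_pos: [532.4, 263.3, 31.3]
eef_rot: [3.141, 0.0, 1.634]
ft_force: [3.0, -3.7, 2.6]
opening: 0.362
grasp_force: 45.0
{'joint_pos': [-0.778, 0.734, 0.341, 2.051, -0.547, 0.444, 0.045], 'wrist_torque': [-1.176, -0.601, 0.006]}
tcp_pos: [531.6, 263.8, 51.7]
opening: 0.417
tcp_pos: [531.9, 263.5, 61.0]
opening: 0.125
```

```bash

python3 -m jog '{"hand":[0,0,0,0,0],"slide":[[0,0,-0.01],[0,0,-0.01],[0,0,-0.002],[0,0,-0.001],[0,0,-0.001]],"twist":[[0,0,0],[0,0,0],[0,0,0],[0,0,0],[0,0,0]]}' 45 | egrep "tcp|ft"
python3 -m jog '{"hand":[0,0,0,0,0],"slide":[[0,0,-0.001],[0,0,-0.001],[0,0,0],[0,0,0],[0,0,0]],"twist":[[0,0,0],[0,0,0],[0,0,0],[0,0,0],[0,0,0]]}' 45 | egrep "tcp|ft"
python3 t.py
```

```text
tcp_pos: [531.9, 263.2, 37.4]
ft_force: [-4.6, -0.8, 13.6]
tcp_pos: [531.9, 263.2, 37.3]
ft_force: [-6.3, -2.1, 24.4]
{'joint_pos': [-0.783, 0.725, 0.348, 2.051, -0.544, 0.455, 0.042], 'wrist_torque': [-0.67, 1.562, 0.032]}
```

Caliper is seated (37.3 at 24 N; home top is 37). Dial next.

```bash

python3 -m jog '{"hand":[0,0.4,0.8,0.8,0.8],"slide":[[0,0,0.03],[0,0,0.04],[0.03,-0.02,0.03],[0.04,-0.028,0.01],[0.04,-0.028,0]],"twist":[[0,0,0],[0,0,0],[0,0,0.1],[0,0,0.1],[0,0,0]]}' 45 >/dev/null
python3 -m jog '{"hand":[0.8,0.8,0.8,0.8,0.8],"slide":[[0.04,-0.028,0],[0.008,-0.005,0],[0,0,0],[0,0,0],[0,0,0]],"twist":[[0,0,0],[0,0,0],[0,0,0],[0,0,0],[0,0,0]]}' 45 | egrep "clock|tcp|eef"
python3 part.py dial_center 11 22
cat > dial.py <<'E'
from h import *
import sys
p=np.load("last.npy",allow_pickle=True).item()
g=[float(a) for a in sys.argv[1:3]]; z=float(sys.argv[3]) if len(sys.argv)>3 else 22
im=rect(p,g[0]-60,g[0]+60,g[1]-60,g[1]+110,z,3); gr=cv2.medianBlur(cv2.cvtColor(im,cv2.COLOR_BGR2GRAY),5)
c=cv2.HoughCircles(gr,cv2.HOUGH_GRADIENT,1,60,param1=100,param2=20,minRadius=66,maxRadius=90)
if c is not None: print("circ",[(round(g[0]+60-v[1]/3,1),round(g[1]+110-v[0]/3,1),round(v[2]/3,1)) for v in c[0][:3]])
h=cv2.cvtColor(rect(p,g[0]-60,g[0]+60,g[1]-60,g[1]+110,z-22+11,3),cv2.COLOR_BGR2HSV); s=((h[...,1]<70)&(h[...,2]>90)).astype(np.uint8)
yy,xx=np.nonzero(s); X=g[0]+60-yy/3; Y=g[1]+110-xx/3
for a,b in ((30,40),(40,50),(50,60),(60,66),(66,72)):
    m=(Y>g[1]+a)&(Y<g[1]+b)&(abs(X-g[0])<45); print("stem",a,b,m.sum()//9,X[m].mean().round(1) if m.any() else None,Y[m].mean().round(1) if m.any() else None)
E
python3 dial.py 690 152; cp pics/last.png pics/dial1.png
```

```text
clock: 60.8
tcp_pos: [688.7, 156.4, 145.1]
eef_rot: [-3.14, -0.001, 1.836]
tcp [688.8 156.4 145.2] [-3.141e+00 -1.000e-03  1.836e+00]
tip 0.87 [279. 200.] [689.  150.3]
reg 0.76 px [282. 194.] rect [679.2 167.1] [52.7 87.2] 34.5
circ [(np.float32(688.5), np.float32(153.2), np.float32(27.5))]
stem 30 40 78 681.9 187.0
stem 40 50 77 680.0 196.9
stem 50 60 38 677.9 206.9
stem 60 66 16 676.7 214.4
stem 66 72 0 None None
```

```bash

python3 -m jog '{"hand":[0.8,0.8,0.8,0.8,0.8],"slide":[[0,-0.004,-0.03],[0,0,-0.04],[0,0,-0.025],[0,0,0],[0,0,0]],"twist":[[0,0,-0.076],[0,0,0],[0,0,0],[0,0,0],[0,0,0]]}' 45 | egrep "clock|tcp|eef"
python3 part.py dial_center 11 22
python3 dial.py 689 152
```

```text
clock: 61.45
tcp_pos: [690.1, 150.8, 50.7]
eef_rot: [-3.141, 0.0, 1.758]
tcp [690.8 150.8  51.6] [3.14  0.    1.758]
tip 0.95 [277. 227.] [687.9 150.6]
reg 0.79 px [278. 223.] rect [691.9 169.7] [87.8 52.6] 78.9
circ [(np.float32(688.8), np.float32(152.8), np.float32(27.2))]
stem 30 40 75 681.8 187.0
stem 40 50 77 679.9 197.0
stem 50 60 38 678.0 206.9
stem 60 66 17 676.6 214.4
stem 66 72 0 None None
```

```bash

python3 -m jog '{"hand":[0.8,0.8,0.8,0.8,0.8],"slide":[[-0.002,0.001,-0.02],[0,0,-0.015],[0,0,-0.004],[0,0,0],[0,0,0]],"twist":[[0,0,0],[0,0,0],[0,0,0],[0,0,0],[0,0,0]]}' 45 | egrep "clock|tcp|ft"
python3 -m jog '{"hand":[0.65,0.5,0.4,0.4,0.4],"slide":[[0,0,0],[0,0,0],[0,0,0],[0,0,0],[0,0,0]],"twist":[[0,0,0],[0,0,0],[0,0,0],[0,0,0],[0,0,0]]}' 40 | egrep "tcp|open|grasp|ft"
python3 -m jog '{"hand":[0.4,0.4,0.4,0.4,0.4],"slide":[[0,0,0.01],[0,0,0.02],[0,0,0.03],[0,0,0],[0,0,0]],"twist":[[0,0,0],[0,0,0],[0,0,0],[0,0,0],[0,0,0]]}' 40
python3 part.py dial_center 71 82; python3 dial.py 689 152 81
```

```text
clock: 62.1
tcp_pos: [688.6, 151.4, 11.8]
ft_force: [0.5, -0.1, -0.2]
tcp_pos: [688.4, 151.6, 11.7]
ft_force: [-0.2, -0.5, 3.3]
opening: 0.573
grasp_force: 40.0
clock: 63.1
tcp_pos: [688.3, 151.8, 72.1]
eef_rot: [3.141, -0.0, 1.758]
ft_force: [-0.9, -0.4, -1.4]
opening: 0.571
grasp_force: 40.0
tcp [687.7 151.7  71.1] [-3.141 -0.     1.758]
tip 0.57 [280. 251.] [688.3 151.5]
reg 0.93 px [281. 244.] rect [683.9 176. ] [52.7 84.1] 10.7
circ [(np.float32(687.8), np.float32(151.8), np.float32(27.2))]
stem 30 40 73 681.4 187.0
stem 40 50 72 679.5 196.9
stem 50 60 39 677.6 206.9
stem 60 66 18 676.2 214.5
stem 66 72 0 None None
```

```bash

python3 -m jog '{"hand":[0.4,0.4,0.4,0.4,0.4],"slide":[[-0.03,0.0055,0.004],[-0.043,0.0055,0.004],[-0.043,0.0055,0],[-0.043,0.0055,0],[-0.043,0.0055,0]],"twist":[[0,0,-0.025],[0,0,-0.025],[0,0,-0.025],[0,0,-0.025],[0,0,-0.026]]}' 40 >/dev/null
python3 -m jog '{"hand":[0.4,0.4,0.4,0.4,0.4],"slide":[[-0.043,0.0055,0],[-0.013,0,0],[0,0,0],[0,0,0],[0,0,0]],"twist":[[0,0,0],[0,0,0],[0,0,0],[0,0,0],[0,0,0]]}' 40 
cat > dcut.py <<'E'
from h import *
from scipy.optimize import least_squares
p=snapshot("wrist"); np.save("last.npy",p,allow_pickle=True); cv2.imwrite("pics/dcut.png",p["pixels"]); o=get_obs(); T=np.array(o["tcp_pos"]); print("T",T.round(1),np.round(o["eef_rot"],3)); C=np.array([429.5,192.])
im=rect(p,380,480,150,280,30,3); h=cv2.cvtColor(im,cv2.COLOR_BGR2HSV); Y=((h[...,0]>12)&(h[...,0]<40)&(h[...,1]>110)&(h[...,2]>110))
pts=[]
for a in np.radians(np.arange(10,171,2)):
    if abs(np.degrees(a)-93.5)<16: continue
    r=np.arange(40,15,-.2); x=C[0]+r*np.cos(a); y=C[1]+r*np.sin(a)
    v=Y[np.clip(((480-x)*3).astype(int),0,299),np.clip(((280-y)*3).astype(int),0,389)]
    if v[:10].any() or not v.any(): continue
    i=np.argmax(v); 
    if r[i]<23 or not v[i:i+5].all(): continue
    pts.append((x[i],y[i]))
pts=np.array(pts); print(len(pts))
s=least_squares(lambda q:np.hypot(pts[:,0]-q[0],pts[:,1]-q[1])-28.2,C,loss="soft_l1"); print("cut circle",s.x.round(1),"rms",np.sqrt(np.mean(s.fun**2)).round(2))
for yy in (232,240,248,254,258,262,266):
    r=Y[:,(280-yy)*3]; q=np.flatnonzero(r); q=480-q/3; q=q[abs(q-426)<14]; print(yy,(q.min().round(1),q.max().round(1)) if len(q) else None,end=" ")
E
python3 dcut.py; python3 - <<'E'
from h import *
p=np.load("last.npy",allow_pickle=True).item()
im=rect(p,370,490,130,270,82,3); g=cv2.medianBlur(cv2.cvtColor(im,cv2.COLOR_BGR2GRAY),5)
c=cv2.HoughCircles(g,cv2.HOUGH_GRADIENT,1,60,param1=100,param2=20,minRadius=66,maxRadius=90)
print("held circ",[(round(490-v[1]/3,1),round(270-v[0]/3,1),round(v[2]/3,1)) for v in c[0][:2]] if c is not None else None)
E
```

```text
clock: 64.25
tcp_pos: [432.0, 184.5, 79.2]
eef_rot: [3.14, 0.0, 1.631]
ft_force: [-0.1, -0.1, -2.3]
opening: 0.57
grasp_force: 40.0
T [431.8 184.4  79.2] [3.14  0.    1.631]
64
cut circle [428.6 190.4] rms 1.33
232 (np.float64(420.0), np.float64(432.7)) 240 (np.float64(419.3), np.float64(432.0)) 248 (np.float64(419.0), np.float64(432.0)) 254 (np.float64(418.7), np.float64(431.7)) 258 (np.float64(419.0), np.float64(431.3)) 262 None 266 (np.float64(412.3), np.float64(437.0)) held circ [(np.float32(431.8), np.float32(182.5), np.float32(28.0))]
```

```bash
python3 - <<'E'
from h import *
p=np.load("last.npy",allow_pickle=True).item()
cv2.imwrite("pics/dcutc.png",cv2.resize(p["pixels"][100:280,160:400],(800,600),interpolation=cv2.INTER_CUBIC))
E
```

```text
(no output)
```

View pics/dcutc.png

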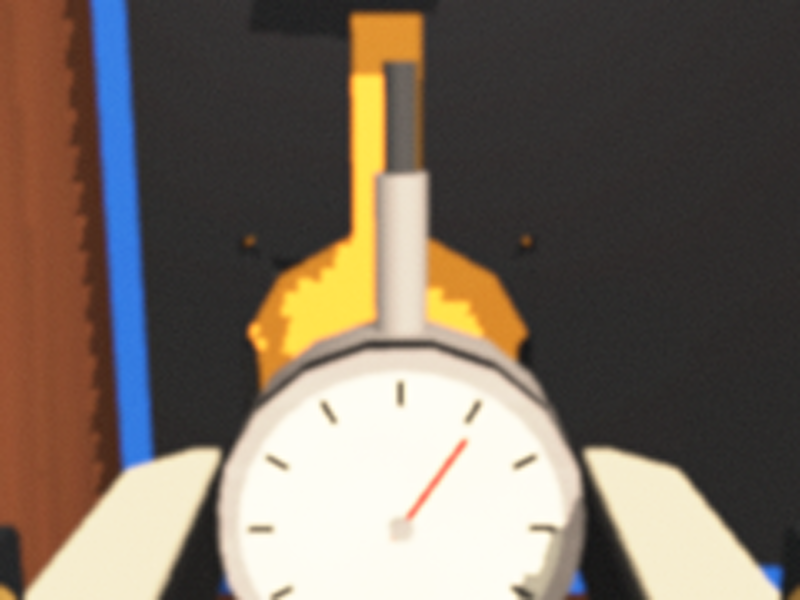

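```bash
python3 - <<'E'
from h import *
p=np.load("last.npy",allow_pickle=True).item(); T=np.array([431.8,184.4]); ph=.061
d=np.array([-np.sin(ph),np.cos(ph)]); e=np.array([np.cos(ph),np.sin(ph)])
def rel(c,r,z):
    v=at_z(p,(160+c/3.3333,100+r/3.3333),z)[:2]-T; return (round(float(v@e),1),round(float(v@d),1))
for n,c,r,z in (("slot end L",350,13,30),("slot end R",424,13,30),("v L",248,332,30),("v R",527,332,30),("u L",283,268,30),("u R",497,273,30),("t L",350,238,30),("t R",424,238,30),("stem end",401,62,76),("stem end lo",401,62,72),("held L",218,500,89.5),("held R",582,500,89.5),("held centre",401,528,89.5)): print(n,rel(c,r,z))
E
```

```text
slot end L (-8.7, 74.2)
slot end R (4.6, 74.2)
v L (-28.9, 15.3)
v R (24.6, 15.2)
u L (-21.9, 27.8)
u R (18.6, 26.8)
t L (-9.2, 33.5)
t R (4.8, 33.5)
stem end (0.4, 66.3)
stem end lo (0.4, 66.2)
held L (-26.1, 5.2)
held R (26.3, 5.1)
held centre (0.3, 0.8)
```

The crop shows the dial held straight, stem at (401,62..330). Its keyhole is a little left and ahead: slot (350..424, end row 13), round part widest at (248..527,332). Shift needed ≈ (-2.8, +6.8) mm.

```bash

python3 -m jog '{"hand":[0.4,0.4,0.4,0.4,0.4],"slide":[[-0.0028,0.0068,-0.01],[0,0,-0.015],[0,0,-0.01],[0,0,0],[0,0,0]],"twist":[[0,0,0],[0,0,0],[0,0,0],[0,0,0],[0,0,0]]}' 40 
python3 -m jog '{"hand":[0.4,0.4,0.4,0.4,0.4],"slide":[[0,0,-0.002],[0,0,-0.002],[0,0,-0.001],[0,0,0],[0,0,0]],"twist":[[0,0,0],[0,0,0],[0,0,0],[0,0,0],[0,0,0]]}' 40; python3 t.py
```

```text
clock: 64.8
tcp_pos: [427.4, 191.1, 44.0]
eef_rot: [-3.141, 0.0, 1.631]
ft_force: [0.7, -0.1, -1.0]
opening: 0.575
grasp_force: 40.0
clock: 65.3
tcp_pos: [427.7, 191.4, 39.5]
eef_rot: [3.141, -0.0, 1.632]
ft_force: [1.2, -1.1, 0.0]
opening: 0.567
grasp_force: 40.0
{'joint_pos': [-0.704, 0.633, 0.235, 2.328, -0.628, 0.237, 0.163], 'wrist_torque': [-0.206, -0.143, 0.035]}
```

```bash

python3 -m jog '{"hand":[0.4,0.4,0.4,0.4,0.4],"slide":[[0.001,0,0],[0,0,-0.0015],[0,0,-0.0015],[0,0,0],[0,0,0]],"twist":[[0,0,0],[0,0,0],[0,0,0],[0,0,0],[0,0,0]]}' 40; python3 t.py
```

```text
clock: 65.8
tcp_pos: [428.9, 190.7, 36.6]
eef_rot: [3.14, 0.0, 1.631]
ft_force: [0.3, -3.5, 6.6]
opening: 0.568
grasp_force: 40.0
{'joint_pos': [-0.697, 0.639, 0.229, 2.328, -0.631, 0.23, 0.166], 'wrist_torque': [-0.752, -0.105, -0.013]}
```

```bash

python3 -m jog '{"hand":[0.4,0.4,0.4,0.4,0.4],"slide":[[0,-0.0006,0],[0,0,-0.0015],[0,0,-0.0015],[0,0,0],[0,0,0]],"twist":[[0,0,0],[0,0,0],[0,0,0],[0,0,0],[0,0,0]]}' 40; python3 t.py
python3 -m jog '{"hand":[0.4,0.4,0.4,0.4,0.4],"slide":[[0,0,-0.001],[0,0,-0.001],[0,0,0],[0,0,0],[0,0,0]],"twist":[[0,0,0],[0,0,0],[0,0,0],[0,0,0],[0,0,0]]}' 40; python3 t.py
```

```text
clock: 66.3
tcp_pos: [428.9, 190.2, 33.2]
eef_rot: [3.141, 0.001, 1.631]
ft_force: [2.0, -4.4, -2.4]
opening: 0.574
grasp_force: 40.0
{'joint_pos': [-0.69, 0.645, 0.219, 2.329, -0.635, 0.221, 0.17], 'wrist_torque': [-1.028, -0.553, -0.014]}
clock: 66.8
tcp_pos: [429.0, 190.2, 31.3]
eef_rot: [3.141, 0.001, 1.631]
ft_force: [3.3, -5.8, 0.7]
opening: 0.573
grasp_force: 40.0
{'joint_pos': [-0.686, 0.649, 0.214, 2.329, -0.637, 0.215, 0.172], 'wrist_torque': [-1.133, -0.569, 0.029]}
```

```bash

python3 -m jog '{"hand":[0.62,0.62,0.62,0.62,0.62],"slide":[[0,0,0],[0,0,0],[0,0,0.01],[0,0,0.02],[0,0,0.01]],"twist":[[0,0,0],[0,0,0],[0,0,0],[0,0,0],[0,0,0]]}' 40 | egrep "tcp|open"
python3 -m jog '{"hand":[0.3,0,0,0,0],"slide":[[0,0,0],[0,0,0],[0,0,0],[0,0,0],[0,0,-0.015]],"twist":[[0,0,0],[0,0,0],[0,0,0],[0,0,0],[0,0,0]]}' 40 | egrep "tcp|open"
python3 -m jog '{"hand":[0,0,0,0,0],"slide":[[0,0,-0.01],[0,0,-0.002],[0,0,-0.001],[0,0,-0.001],[0,0,-0.001]],"twist":[[0,0,0],[0,0,0],[0,0,0],[0,0,0],[0,0,0]]}' 40 | egrep "tcp|ft"
```

```text
tcp_pos: [428.3, 191.0, 72.7]
opening: 0.621
tcp_pos: [428.9, 191.0, 56.7]
opening: 0.235
tcp_pos: [428.5, 190.9, 41.6]
ft_force: [-0.7, 0.5, 1.3]
```

```bash

python3 -m jog '{"hand":[0,0,0,0,0],"slide":[[0,0,-0.001],[0,0,-0.001],[0,0,0],[0,0,0],[0,0,0]],"twist":[[0,0,0],[0,0,0],[0,0,0],[0,0,0],[0,0,0]]}' 40 | egrep "tcp|ft|open"; python3 t.py
```

```text
tcp_pos: [428.5, 191.0, 41.2]
ft_force: [-4.9, -1.7, 34.0]
opening: 0.007
{'joint_pos': [-0.704, 0.63, 0.239, 2.327, -0.633, 0.241, 0.17], 'wrist_torque': [-0.349, 1.142, 0.007]}
```

Dial is seated (41.2 at 34 N; home top is 41). V-block next.

```bash

python3 -m jog '{"hand":[0,0.3,0.7,0.75,0.75],"slide":[[0,0,0.03],[0,0,0.05],[0.02,-0.03,0.03],[0.028,-0.04,0.01],[0.028,-0.04,0]],"twist":[[0,0,0],[0,0,0],[0,0,0],[0,0,0],[0,0,0]]}' 40 >/dev/null
python3 -m jog '{"hand":[0.75,0.75,0.75,0.75,0.75],"slide":[[0.028,-0.04,0],[0.028,-0.04,0],[0.028,-0.04,0],[0.028,-0.04,0],[0.028,-0.04,0]],"twist":[[0,0,0],[0,0,0],[0,0,0],[0,0,0],[0,0,0]]}' 40 >/dev/null
python3 -m jog '{"hand":[0.75,0.75,0.75,0.75,0.75],"slide":[[0.026,-0.03,0],[0.008,0,0],[0,0,0],[0,0,0],[0,0,0]],"twist":[[0,0,0],[0,0,0],[0,0,0],[0,0,0],[0,0,0]]}' 40 | egrep "clock|tcp|eef"
python3 part.py vblock_center 16 32
```

```text
clock: 70.3
tcp_pos: [677.6, -147.5, 159.2]
eef_rot: [-3.141, -0.001, 1.634]
tcp [ 677.7 -147.6  159.4] [-3.141e+00 -1.000e-03  1.633e+00]
tip 0.92 [284. 200.] [ 681.2 -156.1]
reg 0.78 px [283. 201.] rect [ 682.6 -155.8] [39.2 64. ] 2.9
```

```bash

python3 -m jog '{"hand":[0.75,0.75,0.75,0.75,0.75],"slide":[[0.004,-0.0085,-0.03],[0,0,-0.04],[0,0,-0.03],[0,0,0],[0,0,0]],"twist":[[0,0,-0.01],[0,0,0],[0,0,0],[0,0,0],[0,0,0]]}' 40 | egrep "clock|tcp|eef"
python3 part.py vblock_center 16 32
```

```text
clock: 70.95
tcp_pos: [682.3, -157.7, 59.7]
eef_rot: [-3.141, 0.0, 1.622]
tcp [ 683.  -158.    60.8] [3.140e+00 1.000e-03 1.622e+00]
tip 0.68 [279. 223.] [ 681.4 -156.2]
reg 0.56 px [280. 226.] rect [ 682.6 -155.2] [39.9 64.9] 1.7
```

```bash

python3 -m jog '{"hand":[0.75,0.75,0.75,0.75,0.75],"slide":[[-0.001,0.0018,-0.025],[0,0,-0.02],[0,0,-0.0025],[0,0,0],[0,0,0]],"twist":[[0,0,0],[0,0,0],[0,0,0],[0,0,0],[0,0,0]]}' 45 | egrep "clock|tcp|ft"
python3 -m jog '{"hand":[0.5,0.3,0.2,0.2,0.2],"slide":[[0,0,0],[0,0,0],[0,0,0],[0,0,0],[0,0,0]],"twist":[[0,0,0],[0,0,0],[0,0,0],[0,0,0],[0,0,0]]}' 45 | egrep "tcp|open|grasp|eef"
python3 -m jog '{"hand":[0.2,0.2,0.2,0.2,0.2],"slide":[[0,0,0],[0,0,0.02],[0,0,0.03],[0,0,0.02],[0,0,0]],"twist":[[0,0,0],[0,0,0],[0,0,0],[0,0,0],[0,0,0]]}' 45
python3 part.py vblock_center 85 101
```

```text
clock: 71.6
tcp_pos: [682.2, -156.4, 13.4]
ft_force: [-0.3, -0.7, -1.0]
tcp_pos: [681.7, -155.9, 12.1]
eef_rot: [3.141, 0.0, 1.622]
opening: 0.427
grasp_force: 44.9
clock: 72.6
tcp_pos: [682.3, -156.5, 83.9]
eef_rot: [3.139, 0.001, 1.622]
ft_force: [0.9, -0.7, -4.2]
opening: 0.43
grasp_force: 44.9
tcp [ 681.5 -155.9   82.1] [3.141 0.    1.622]
tip 0.88 [281. 258.] [ 682.8 -159.2]
reg 0.74 px [282. 242.] rect [ 682.2 -156.5] [40.3 67.7] 2.1
reg 0.23 px [ 34. 234.] rect [ 574.  -172.9] [126.1  46.1] 81.3
```

```bash

python3 -m jog '{"hand":[0.2,0.2,0.2,0.2,0.2],"slide":[[-0.02,0.035,0],[-0.022,0.042,0],[-0.022,0.042,0],[-0.022,0.042,0],[-0.022,0.042,0]],"twist":[[0,0,0.01],[0,0,0],[0,0,0],[0,0,0],[0,0,0]]}' 45 | egrep "tcp|open|grasp"
python3 -m jog '{"hand":[0.2,0.2,0.2,0.2,0.2],"slide":[[-0.022,0.042,0],[-0.022,0.042,0],[-0.022,0.042,0],[-0.022,0.042,0],[-0.022,0.042,0]],"twist":[[0,0,0],[0,0,0],[0,0,0],[0,0,0],[0,0,0]]}' 45 | egrep "tcp|open|grasp"
python3 -m jog '{"hand":[0.2,0.2,0.2,0.2,0.2],"slide":[[-0.022,0.042,0],[-0.022,0.042,0],[0,0,0],[0,0,0],[0,0,0]],"twist":[[0,0,0],[0,0,0],[0,0,0],[0,0,0],[0,0,0]]}' 45
python3 - <<'E'
from h import *
p=snapshot("wrist"); np.save("v1.npy",p,allow_pickle=True); cv2.imwrite("pics/v1.png",p["pixels"]); hsv=cv2.cvtColor(p["pixels"],cv2.COLOR_BGR2HSV)
Y=((hsv[...,0]>12)&(hsv[...,0]<40)&(hsv[...,1]>110)&(hsv[...,2]>110)); W=(hsv[...,1]<60)&(hsv[...,2]>100)
def runs(m,r,lo=180,hi=380):
    x=np.flatnonzero(np.diff(np.r_[0,m[r,lo:hi].astype(int),0])); return [(int(a+lo),int(b+lo)) for a,b in zip(x[::2],x[1::2]) if b-a>5]
for r in range(120,240,4): print(r,"Y",runs(Y,r),"W",runs(W,r))
g=p["pixels"][...,2].astype(int); print([ (r,int(g[r,280])) for r in range(130,230,1)][::2])
print(np.round(get_obs()["tcp_pos"],1))
E
```

```text
tcp_pos: [571.4, 48.4, 80.4]
opening: 0.428
grasp_force: 44.9
tcp_pos: [461.7, 258.2, 80.6]
opening: 0.424
grasp_force: 44.9
clock: 74.25
tcp_pos: [419.5, 339.7, 81.1]
eef_rot: [-3.141, 0.002, 1.631]
ft_force: [-0.7, -0.8, -4.0]
opening: 0.427
grasp_force: 44.9
120 Y [] W []
124 Y [] W []
128 Y [] W []
132 Y [] W []
136 Y [] W []
140 Y [] W []
144 Y [] W []
148 Y [] W []
152 Y [(250, 314)] W []
156 Y [(249, 315)] W []
160 Y [(250, 315)] W []
164 Y [(249, 315)] W []
168 Y [(249, 315)] W []
172 Y [(250, 315)] W []
176 Y [(249, 315)] W []
180 Y [(250, 315)] W []
184 Y [(250, 314)] W []
188 Y [(251, 313)] W []
192 Y [(253, 311)] W []
196 Y [] W [(241, 266), (311, 320)]
200 Y [] W [(239, 323)]
204 Y [] W [(237, 325)]
208 Y [] W [(235, 326)]
212 Y [] W [(234, 328)]
216 Y [] W [(234, 328)]
220 Y [] W [(234, 327)]
224 Y [] W [(235, 327)]
228 Y [] W [(235, 327), (372, 380)]
232 Y [] W [(235, 327), (371, 380)]
236 Y [] W [(234, 334), (371, 380)]
[(130, 162), (132, 119), (134, 62), (136, 72), (138, 74), (140, 75), (142, 72), (144, 71), (146, 64), (148, 65), (150, 65), (152, 160), (154, 244), (156, 246), (158, 245), (160, 246), (162, 245), (164, 250), (166, 255), (168, 255), (170, 255), (172, 255), (174, 255), (176, 255), (178, 255), (180, 255), (182, 255), (184, 255), (186, 255), (188, 255), (190, 255), (192, 255), (194, 255), (196, 254), (198, 236), (200, 236), (202, 239), (204, 245), (206, 245), (208, 245), (210, 245), (212, 245), (214, 245), (216, 246), (218, 245), (220, 244), (222, 243), (224, 242), (226, 242), (228, 242)]
[419.9 339.4  81.4]
```

```bash
python3 - <<'E'
from h import *
p=np.load("v1.npy",allow_pickle=True).item(); T=np.array([419.9,339.4]); ph=.061; B=81.2-12.5
d=np.array([-np.sin(ph),np.cos(ph)]); e=np.array([np.cos(ph),np.sin(ph)])
def rel(c,r,z):
    v=at_z(p,(c,r),z)[:2]-T; return (round(float(v@e),1),round(float(v@d),1))
for n,c,r,z in (("cutL",249.5,151.7,30),("cutR",314.7,151.7,30),("cutL2",249.5,175,30),("cutR2",315,175,30),("botL",240,196.5,B),("botR",321.5,196.5,B),("topL",234,211.5,B+32),("topR",328,211.5,B+32),("bot 280",280,195.5,B)): print(n,rel(c,r,z))
E
```

```text
cutL (-19.5, 45.8)
cutR (21.2, 45.7)
cutL2 (-19.8, 31.1)
cutR2 (21.7, 31.0)
botL (-21.6, 26.4)
botR (21.5, 26.4)
topL (-20.6, 27.4)
topR (20.6, 27.3)
bot 280 (-0.5, 26.9)
```

```bash

python3 -m jog '{"hand":[0.2,0.2,0.2,0.2,0.2],"slide":[[-0.0002,0.018,-0.007],[0,0,-0.02],[0,0,-0.01],[0,0,0],[0,0,0]],"twist":[[0,0,0],[0,0,0],[0,0,0],[0,0,0],[0,0,0]]}' 45
python3 -m jog '{"hand":[0.2,0.2,0.2,0.2,0.2],"slide":[[0,0,-0.002],[0,0,-0.002],[0,0,0],[0,0,0],[0,0,0]],"twist":[[0,0,0],[0,0,0],[0,0,0],[0,0,0],[0,0,0]]}' 45; python3 t.py
```

```text
clock: 74.8
tcp_pos: [419.6, 358.2, 44.8]
eef_rot: [-3.141, 0.001, 1.63]
ft_force: [-0.3, 0.5, -3.7]
opening: 0.427
grasp_force: 44.9
clock: 75.3
tcp_pos: [419.4, 359.0, 41.0]
eef_rot: [3.141, -0.0, 1.632]
ft_force: [0.5, -0.5, -3.4]
opening: 0.431
grasp_force: 44.9
{'joint_pos': [-1.089, 0.705, 0.419, 2.147, -0.695, 0.424, -0.051], 'wrist_torque': [-0.292, -0.118, -0.022]}
```

```bash

python3 -m jog '{"hand":[0.2,0.2,0.2,0.2,0.2],"slide":[[0,-0.001,0],[0,0,-0.0015],[0,0,-0.0015],[0,0,0],[0,0,0]],"twist":[[0,0,0],[0,0,0],[0,0,0],[0,0,0],[0,0,0]]}' 45; python3 t.py
python3 -m jog '{"hand":[0.2,0.2,0.2,0.2,0.2],"slide":[[0,0,-0.0015],[0,0,-0.0015],[0,0,0],[0,0,0],[0,0,0]],"twist":[[0,0,0],[0,0,0],[0,0,0],[0,0,0],[0,0,0]]}' 45; python3 t.py
```

```text
clock: 75.8
tcp_pos: [419.3, 357.6, 38.3]
eef_rot: [3.142, -0.0, 1.631]
ft_force: [-1.2, -2.4, 5.6]
opening: 0.428
grasp_force: 44.9
{'joint_pos': [-1.082, 0.708, 0.412, 2.15, -0.7, 0.417, -0.045], 'wrist_torque': [-0.497, 0.317, 0.011]}
clock: 76.3
tcp_pos: [419.5, 357.4, 34.7]
eef_rot: [3.141, 0.001, 1.631]
ft_force: [1.3, -5.4, -0.1]
opening: 0.429
grasp_force: 45.0
{'joint_pos': [-1.078, 0.713, 0.406, 2.151, -0.704, 0.409, -0.042], 'wrist_torque': [-1.22, -0.353, 0.025]}
```

```bash

python3 -m jog '{"hand":[0.2,0.2,0.2,0.2,0.2],"slide":[[0,-0.0006,0],[0,0,-0.0015],[0,0,-0.0015],[0,0,0],[0,0,0]],"twist":[[0,0,0],[0,0,0],[0,0,0],[0,0,0],[0,0,0]]}' 45; python3 t.py
python3 -m jog '{"hand":[0.2,0.2,0.2,0.2,0.2],"slide":[[0,0,-0.001],[0,0,0],[0,0,0],[0,0,0],[0,0,0]],"twist":[[0,0,0],[0,0,0],[0,0,0],[0,0,0],[0,0,0]]}' 45; python3 t.py
```

```text
clock: 76.8
tcp_pos: [419.1, 357.3, 31.4]
eef_rot: [-3.141, 0.001, 1.632]
ft_force: [2.6, -3.6, -6.1]
opening: 0.426
grasp_force: 45.0
{'joint_pos': [-1.073, 0.717, 0.398, 2.153, -0.708, 0.402, -0.038], 'wrist_torque': [-0.89, -0.516, 0.112]}
clock: 77.3
tcp_pos: [419.1, 357.4, 30.9]
eef_rot: [-3.141, 0.0, 1.632]
ft_force: [0.3, -4.3, 4.9]
opening: 0.43
grasp_force: 45.0
{'joint_pos': [-1.072, 0.718, 0.396, 2.153, -0.71, 0.4, -0.036], 'wrist_torque': [-1.264, -0.045, 0.102]}
```

```bash

python3 -m jog '{"hand":[0.49,0.49,0.49,0.49,0.49],"slide":[[0,0,0.0005],[0,0,0],[0,0,0.01],[0,0,0.02],[0,0,0.02]],"twist":[[0,0,0],[0,0,0],[0,0,0],[0,0,0],[0,0,0]]}' 45 | egrep "tcp|open"
python3 -m jog '{"hand":[0.2,0,0,0,0],"slide":[[0,0,0],[0,0,0],[0,0,0],[0,0,-0.015],[0,0,-0.01]],"twist":[[0,0,0],[0,0,0],[0,0,0],[0,0,0],[0,0,0]]}' 40 | egrep "tcp|open"
python3 -m jog '{"hand":[0,0,0,0,0],"slide":[[0,0,-0.002],[0,0,-0.002],[0,0,-0.001],[0,0,0],[0,0,0]],"twist":[[0,0,0],[0,0,0],[0,0,0],[0,0,0],[0,0,0]]}' 40 | egrep "tcp|ft|open"
```

```text
tcp_pos: [419.0, 357.6, 82.2]
opening: 0.486
tcp_pos: [418.7, 357.3, 55.1]
opening: 0.11
tcp_pos: [419.3, 357.5, 51.6]
ft_force: [-0.2, -0.8, 0.1]
opening: 0.004
```

```bash

python3 -m jog '{"hand":[0,0,0,0,0],"slide":[[0,0,-0.001],[0,0,-0.001],[0,0,0],[0,0,0],[0,0,0]],"twist":[[0,0,0],[0,0,0],[0,0,0],[0,0,0],[0,0,0]]}' 40 | egrep "tcp|ft"
python3 -m jog '{"hand":[0,0,0,0,0],"slide":[[0,0,0.02],[0.0005,-0.03,0.01],[0.0005,-0.034,0],[0,0,-0.02],[0,0,-0.01]],"twist":[[0,0,0],[0,0,0],[0,0,0],[0,0,0],[0,0,0]]}' 40 | egrep "tcp|ft"
```

```text
tcp_pos: [419.2, 357.4, 49.3]
ft_force: [-0.5, -0.1, -0.3]
tcp_pos: [420.2, 292.8, 48.9]
ft_force: [-0.2, 1.0, 0.4]
```

```bash

python3 -m jog '{"hand":[0,0,0,0,0],"slide":[[0,0,-0.002],[0,0,-0.001],[0,0,-0.001],[0,0,-0.001],[0,0,0]],"twist":[[0,0,0],[0,0,0],[0,0,0],[0,0,0],[0,0,0]]}' 40 | egrep "tcp|ft"
python3 -m jog '{"hand":[0,0,0,0,0],"slide":[[0,0,-0.001],[0,0,0],[0,0,0],[0,0,0],[0,0,0]],"twist":[[0,0,0],[0,0,0],[0,0,0],[0,0,0],[0,0,0]]}' 40 | egrep "tcp|ft"
python3 -m jog '{"hand":[0,0.27,0.27,0.27,0.27],"slide":[[0,0,0.02],[-0.0005,0.032,0.01],[-0.0005,0.032,0],[0,0,-0.016],[0,0,-0.003]],"twist":[[0,0,0],[0,0,0],[0,0,0],[0,0,0],[0,0,0]]}' 40 | egrep "tcp|ft|open"
python3 -m jog '{"hand":[0.27,0.27,0.27,0.27,0.27],"slide":[[0,0,-0.002],[0,0,-0.001],[0,0,-0.001],[0,0,0],[0,0,0]],"twist":[[0,0,0],[0,0,0],[0,0,0],[0,0,0],[0,0,0]]}' 40 | egrep "tcp|ft|open"
```

```text
tcp_pos: [420.2, 294.0, 45.3]
ft_force: [-1.5, -0.4, 11.9]
tcp_pos: [420.3, 294.1, 45.2]
ft_force: [-5.0, -1.2, 27.4]
tcp_pos: [418.2, 358.6, 53.6]
ft_force: [-0.2, -0.8, 0.9]
opening: 0.257
tcp_pos: [419.4, 356.7, 51.4]
ft_force: [-2.0, -1.1, 9.3]
opening: 0.27
```

```bash

python3 -m jog '{"hand":[0.27,0.27,0.27,0.27,0.27],"slide":[[0,0,-0.001],[0,0,-0.0005],[0,0,0],[0,0,0],[0,0,0]],"twist":[[0,0,0],[0,0,0],[0,0,0],[0,0,0],[0,0,0]]}' 40 | egrep "tcp|ft|open"
python3 -m jog '{"hand":[0.27,0.27,0.27,0.27,0.27],"slide":[[0,0,0.03],[0,-0.02,0.04],[0,-0.03,0.04],[0,-0.035,0.03],[0,-0.035,0.02]],"twist":[[0,0,0],[0,0,0],[0,0,0],[0,0,0],[0,0,0]]}' 40 | egrep "tcp|ft|open"
python3 -m jog '{"hand":[0.27,0.27,0.27,0.27,0.27],"slide":[[0.005,-0.04,0.01],[0.005,-0.04,0.01],[0.005,-0.045,0],[0.005,-0.045,0],[0,0,0]],"twist":[[0,0,0],[0,0,0],[0,0,0],[0,0,0],[0,0,0]]}' 40 | egrep "clock|tcp|ft|open"
python3 - <<'E'
from h import *
w=snapshot("wrist"); t=snapshot("top"); s=snapshot("scene"); print("cam",ray(w,(280,210))[0].round())
cuts=dict(gauge=(420.6,292.5,32),vblock=(420,356,35),dial=(429,191,30),square=(539.5,359,29),caliper=(532.4,263.4,28))
for nm,p in (("w",w),("t",t),("s",s)):
    for n,(x,y,z) in cuts.items():
        for r in tip_of(p,n+"_center")[:2]:
            if r["p"]>.3:
                P=at_z(p,px(r["at"]),z); 
                if np.hypot(P[0]-x,P[1]-y)<40: print(nm,n,round(r["p"],2),P[:2].round(1),"d",(P[:2]-[x,y]).round(1))
    for q,z in dict(knob_grip=60,end_face=18,glue_mid=75,tin_mid=47,tape_mid=30).items():
        for r in tip_of(p,q)[:1]: print(nm,q,round(r["p"],2),at_z(p,px(r["at"]),z)[:2].round(1))
E
```

```text
tcp_pos: [419.4, 356.7, 51.2]
ft_force: [-5.6, -3.5, 29.5]
opening: 0.269
tcp_pos: [419.6, 235.7, 211.0]
ft_force: [0.3, 0.5, 0.2]
opening: 0.27
clock: 83.3
tcp_pos: [439.1, 61.3, 229.8]
ft_force: [-0.2, 0.3, 0.9]
opening: 0.272
cam [435. 130. 395.]
w dial 0.68 [431.3 192. ] d [2.3 1. ]
w end_face 0.97 [ 462.4 -172.2]
t square 0.8 [549.8 362.8] d [10.3  3.8]
t square 0.48 [539.6 356.2] d [ 0.1 -2.8]
t caliper 0.69 [536.5 256.4] d [ 4.1 -7. ]
t knob_grip 0.42 [ 477.4 -241.7]
t end_face 0.68 [422.6 353.2]
t glue_mid 0.68 [779.8 -21.7]
t tin_mid 0.56 [ 683.5 -373.1]
t tape_mid 0.96 [696.9 344.8]
s gauge 0.86 [414.8 292.8] d [-5.8  0.3]
s vblock 0.88 [417.4 364.1] d [-2.6  8.1]
s dial 0.69 [428.2 186.2] d [-0.8 -4.8]
s square 0.61 [544.3 358.5] d [ 4.8 -0.5]
s caliper 0.87 [530.3 265.2] d [-2.1  1.8]
s knob_grip 0.7 [447.  283.1]
s end_face 0.78 [ 459.2 -166.7]
s glue_mid 0.73 [781.1 -13.4]
s tin_mid 0.78 [ 701.7 -375.3]
s tape_mid 0.75 [697.7 351.9]
```

All five tools stop at their home heights when pressed. Last check is the stop and knob.

```bash

python3 -m jog '{"hand":[0.27,0.27,0.27,0.27,0.27],"slide":[[0.006,-0.049,0],[0.004,-0.049,0],[0,-0.049,0],[0,-0.049,0],[0,-0.049,0]],"twist":[[0,0,0],[0,0,0],[0,0,0],[0,0,0],[0,0,0]]}' 40 >/dev/null
python3 -m jog '{"hand":[0.27,0.27,0.27,0.27,0.27],"slide":[[0,-0.049,0],[0,-0.02,0],[0,0,0],[0,0,0],[0,0,0]],"twist":[[0,0,0],[0,0,0],[0,0,0],[0,0,0],[0,0,0]]}' 40 | egrep "clock|tcp"
python3 - <<'E'
from h import *
p=snapshot("wrist"); cv2.imwrite("pics/fin.png",p["pixels"])
for q,z in dict(knob_grip=60,end_face=18).items():
    for r in tip_of(p,q)[:1]: print(q,round(r["p"],2),at_z(p,px(r["at"]),z)[:2].round(1))
im=rect(p,390,570,-360,-120,40); hsv=cv2.cvtColor(im,cv2.COLOR_BGR2HSV)
r=((hsv[...,0]<6)|(hsv[...,0]>172))&(hsv[...,1]>170)
print("red",comps(cv2.morphologyEx(r.astype(np.uint8),cv2.MORPH_CLOSE,np.ones((61,61))),570,-120))
im=rect(p,430,510,-290,-190,70); g=cv2.cvtColor(im,cv2.COLOR_BGR2GRAY)
for th in (45,60): print("knob dark",comps(g<th,510,-190,amin=100))
im=rect(p,390,570,-360,-120,48); hsv=cv2.cvtColor(im,cv2.COLOR_BGR2HSV)
print("endstop",comps((hsv[...,1]<40)&(hsv[...,2]>190),570,-120,amin=600))
E
```

```text
clock: 85.95
tcp_pos: [449.2, -245.1, 228.6]
knob_grip 0.62 [ 473.3 -238.6]
end_face 0.9 [ 462.5 -172.1]
red [([469.79998779296875, -237.89999389648438], [39.2, 48.1], 8.1, 1581)]
knob dark [([468.79998779296875, -235.8000030517578], [22.5, 43.5], 0.0, 481), ([471.6000061035156, -270.0], [4.1, 39.6], 97.1, 115)]
knob dark [([463.79998779296875, -254.1999969482422], [44.6, 61.2], 71.6, 843)]
endstop [([536.0, -225.60000610351562], [15.3, 190.7], 97.1, 2685), ([460.20001220703125, -158.89999389648438], [25.1, 58.8], 7.5, 1274), ([470.3999938964844, -320.20001220703125], [9.4, 80.3], 97.3, 729)]
```

```bash
python3 -c "
from cell import finish_job
print(finish_job())"
```

```text
the job is handed in; nothing more can be done
None
```

The job is handed in (no verdict came back): the stop is set on the gauge block and locked with the knob about an eighth of a turn past the bite. I first overran to the knob's end, so I backed it off and re-tightened it with the gauge still in place. The gauge block, V-block, dial, square and caliper are all pressed home in their cutouts.

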